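# Reset a sine plate to the new block stack and load the screw plate

## Task

Reset the sine plate for the next metronome part: swing its hinged plate up and right back until it rests open, then swap the blocks over, so that the old gauge block from under it ends up lying flat on the wooden board and all the gauge blocks from the board are stacked flat, square and centred on the scribed landing spot, in any order. Then lower the hinged plate so that its roller rests on the stack, and lay the regulating screw plate flat on the tilted plate, screw head up, in the middle of its stop rail with one of its long edges square against the rail, leaving the hammer, weight and dish alone.

Things in the scene. Friction and masses are not known exactly. Their poses are not given: they have to be found in the camera images.
- anvil (a point): centre of the landing spot (a thin scribed rectangle 77 x 44 mm) on the flat top of the sine plate's fixed steel base, 20 mm above the desk. The base is 140 mm along x and 260 mm along y. x runs along the hinge, y points from the spot towards the hinge (171 mm away), z up.
- hinge (a point): middle of the hinge axis of the sine plate on its base, 30 mm above the desk. The axis runs along this point's x; y points away from the landing spot, so the plate reaches from here towards -y when closed. Hinge cheeks reaching 22 mm above the axis stand at both ends of the axis (x = +-63 mm).
- tilt (a joint): angle (rad) of the hinged steel plate above its base: 0 flat, grows as its free end is lifted; stop at 1.9, leaning back past upright, where it stays by its own weight. It falls slowly shut when released below about 1.4 (strongly damped hinge, 1 N m s/rad; plate 0.7 kg). At rest on blocks of total height H, sin(angle) = H / 180 mm.
- bar (a point): middle of the brass handle bar (12 mm thick, 80 mm free length) across the free end of the hinged plate, parallel to the hinge; 237 mm from the hinge axis along the plate and 15 mm above that line (plate upright: 15 mm towards +y). Clear gap of 39 mm between bar and plate edge. It may turn within a pinch. Axes as those of seat.
- roller (a point): steel roller under the free end of the hinged plate, 20 mm thick, 100 mm long, the point at its middle, 180 mm from the hinge axis; it touches the base top at angle 0 and rests on the blocks.
- seat (a point): point on the top face of the hinged plate at the middle of the foot of its stop rail (10 mm high, along the hinge edge; the low end when tilted). x along the rail and hinge, z out of the top face, y down the slope towards the rail: the work lies at negative y. The top face is 110 mm wide (x = +-55 mm) and reaches to y = -180 mm. This point lies 12 mm from the hinge axis along the plate and 22 mm off it.
- old_mid (a point): centre of the old gauge block, plain steel 70 x 40 x 22 mm (x, y, z), about 0.48 kg, at the start lying under the roller on the landing spot.
- board_top (a point): centre of the top face of the fixed flat wooden board, 210 x 190 x 4 mm (x, y, z), on which the waiting gauge blocks lie, z up.
- screw_mid (a point): the regulating screw plate (the work): flat steel plate 80 x 60 x 8 mm (x, y, z) with an upright brass screw head 22 mm thick and 34 mm tall in its middle, 0.2 to 0.4 kg, upright on the desk. The point is on the head's axis 25 mm above the plate's underside (the head spans 8 to 42 mm), x along the 80 mm edges.
- hammer: brass bell hammer lying on the desk, 125 mm long; leave alone.
- weight: chrome weight, round, 44 mm wide, 34 mm tall; leave alone.
- dish: white ceramic dish, 90 mm wide, 28 mm tall; leave alone. (A fixed wooden metronome case, 230 mm tall, stands out of the way beyond it on the side of the screw plate.)
- a_mid (a point): centre of a gauge block, plain steel 70 x 40 x 16 mm (x, y, z), 0.35 kg, at the start flat on the wooden board with at least 35 mm beside its long sides; absent in some runs (2 or 3 of the four are there).
- b_mid (a point): centre of a gauge block, plain steel 70 x 40 x 20 mm (x, y, z), 0.44 kg, at the start flat on the wooden board with at least 35 mm beside its long sides; absent in some runs (2 or 3 of the four are there).
- c_mid (a point): centre of a gauge block, plain steel 70 x 40 x 24 mm (x, y, z), 0.52 kg, at the start flat on the wooden board with at least 35 mm beside its long sides; absent in some runs (2 or 3 of the four are there).
- d_mid (a point): centre of a gauge block, plain steel 70 x 40 x 28 mm (x, y, z), 0.61 kg, at the start flat on the wooden board with at least 35 mm beside its long sides; absent in some runs (2 or 3 of the four are there).

How it is judged:
On the way, in this order (a step that is already met when the one before it is completed fails the run):
1. the hinged plate has been swung back until it rests open (value of joint tilt above 1.7 rad), for 0.2 s.
2. with the plate open, all the new gauge blocks are stacked flat, square and centred on the landing spot, the old one away from it (horizontal distance between each of a_mid, b_mid, c_mid, d_mid and anvil below 0.012 m and angle between each of a_mid, b_mid, c_mid, d_mid's own z axis and vertical below 0.06 rad and angle between the x axis of each of a_mid, b_mid, c_mid, d_mid and the x axis of anvil, either way round below 0.2 rad and value of joint tilt above 1.5 rad and horizontal distance between old_mid and anvil above 0.06 m), for 0.2 s.
3. the plate is lowered and its roller rests on the stack (horizontal distance between each of a_mid, b_mid, c_mid, d_mid and anvil below 0.012 m and angle between each of a_mid, b_mid, c_mid, d_mid's own z axis and vertical below 0.06 rad and angle between the x axis of each of a_mid, b_mid, c_mid, d_mid and the x axis of anvil, either way round below 0.2 rad and (contact force between tilt and a above 1 N or contact force between tilt and b above 1 N or contact force between tilt and c above 1 N or contact force between tilt and d above 1 N) and value of joint tilt below 0.6 rad), for 0.3 s.
At the end, for the whole second after the job is handed in: New blocks stacked within 12 mm of the spot's centre, flat, square (0.2 rad); roller presses on them (>1 N); old block flat on the board, centre 10 mm inside its edge; screw plate flat on the tilted plate, long edge within 10 mm of the rail, square (0.17 rad), within 30 mm of its middle (all of step 3 and x of old_mid in the frame of board_top between -0.09 and 0.09 m and y of old_mid in the frame of board_top between -0.085 and 0.085 m and height (world z) of old_mid below 0.022 m and angle between old_mid's own z axis and vertical below 0.06 rad and y of screw_mid in the frame of seat between -0.04 and -0.024 m and x of screw_mid in the frame of seat between -0.03 and 0.03 m and z of screw_mid in the frame of seat between 0.02 and 0.03 m and angle between the z axis of screw_mid and the z axis of seat, either way round below 0.08 rad and angle between the x axis of screw_mid and the x axis of seat, either way round below 0.17 rad); the robot touches nothing.
It fails at once if the hammer is pushed more than 40 mm away (distance of hammer from where it was at the start of the episode above 0.04 m).
It fails at once if the weight is pushed more than 40 mm away (distance of weight from where it was at the start of the episode above 0.04 m).
It fails at once if the dish is pushed more than 40 mm away (distance of dish from where it was at the start of the episode above 0.04 m).
Of a, b, c, d only 2 to 3 are there at a start; the rules pass over those that are not, and their reading is None.
At some moment in a run one of screw_plate may be knocked a few centimetres aside while the robot is not near it.
Once in a run the grip may slacken for a moment while it holds something.
It also fails if it takes over 192 s, if anything falls off the work surface, if the arm or the gripper's body presses on something with over 40 N, if the wrist force passes 120 N, or if a joint passes its speed limit or range.

## Robot

A 7-joint arm with a two-finger parallel gripper is mounted at the origin on the work surface. World frame = base frame: x ahead of the robot, y to its left, z up, the work surface at z = 0. Lengths are in m, angles in rad, forces in N, time in s.
With the tool pointing down it reaches from about 0.4 to 0.85 m from the base axis. Payload 10.4 kg.
Tool frame: the origin (TCP) lies at the very end of the fingers, on their centre line; the grasp point (between the pads) lies r.grip_depth behind it (r.grip_depth is the distance from the TCP to the grasp point, in m); y points along the fingers, z is the direction in which the jaws open and shut, and the axes are right-handed (so a half turn about y gives the same grasp; the last joint's range is limited). The gripper opens to 87 mm and grips with 3 to 60 N. Pads are 19 mm wide; open, the fingers measure 117 mm over their backs; the gripper's body (75 mm by 190 mm) begins 51 mm behind the grasp point.
Start: joints at [1.306, 0.332, -0.065, 1.46, 0.022, 1.35, -0.088], TCP at [0.15, -0.607, 0.223] pointing down, gripper open.
Joint ranges: [-2.6, 2.6], [-0.5, 2.12], [-1.47, 1.34], [0.16, 2.42], [-1.27, 4.41], [0.06, 2.06], [-2.6, 2.6]. Speed limits (rad/s): [2.22, 2.22, 2.79, 2.79, 3.14, 3.14, 3.14].

## Interface

Orientations are given as a unit quaternion [x, y, z, w].
In Python, from bench import r gives the robot as it stands.
- The arm moves only by the shell command python3 -m jog 'ROWS' [OPENING] [FORCE]. ROWS is JSON, a list of rows, each a list of 6 numbers: the shift along the tool's x, y, z in m, then the turn, a rotation vector about the tool's x, y, z in degrees. A call has 1 to 12 rows; each row shifts and turns the pose as measured when the row begins, along the tool's axes as they then stand; what a row does not reach is not made up. A row lasts 1/12 s, in which the tool goes at most 41.7 mm and 7.16 degrees, less where a joint would pass 70% of its speed; a pose out of reach is approached as far as the arm can. A call with a gripper value outside its range is refused whole. OPENING is the opening, from -1 (shut) to 1 (fully open), so that 0 is half open, set as the call begins (- or left out, the last holds). The fingers move at their own pace and stop on an object; FORCE is the grip in N (left out, the last holds). Time passes only in rows, so rows that do not move let the fingers close. It gives the time, the measured TCP pose, the force and the opening at its end, in the units of the state.
- r.read_state(): the state, without advancing time (a new reading comes with each control period).
- r.camera(name): name is "scene" or "top"; returns a dict with "image" (384x512x3 uint8, red, green, blue), "range_z" (384x512 float32, m along the optical axis (not along the pixel's ray), 0 where there is no reading), "K" (3x3 intrinsics, pixels), "R" (3x3) and "t" (3): a world point X has camera coordinates R X + t. Camera axes: x right, y down, z forward; pixel columns grow to the right and rows downward; lengths in m; the calibration is good to about 2 mm. A picture is of the moment at which its call begins.
- r.close_job(): hands the job in, once; it reports no verdict.
The state is a dict: "time": time; "joint_positions": joint angles; "joint_vel": joint speeds; "joint_torque": joint torques, N m; "ee_pos": TCP position; "eef_rot": TCP orientation; "ft_force": force on the tool from outside, world axes, zero at the start; "torque": the same for the moment, N m; "width": finger opening in m.
Only numpy, scipy, OpenCV 4.12 (cv2) and the standard library are available. Lean on these libraries where they do the work, as an engineer would, in place of code of your own. Each camera call takes 0.05 s, during which the arm holds its last target. There are 200 camera calls.

## Working session

There is one attempt and no reset: what is moved stays moved. The work goes in short steps, Python scripts to look and compute and a shell command to move; the robot and the scene stay as the last step left them, time stands still between calls to the robot, and variables do not carry over. Pictures are saved under pics/ and viewed, about 12 in all and at most 16, crops included, and the job is handed in when it is done.

```bash
ls; mkdir -p pics; cat > h.py <<'E'
import numpy as np, cv2
from bench import r
from scipy.spatial.transform import Rotation as Ro
def shot(n,f):
    c=r.camera(n); cv2.imwrite('pics/'+f,c['image'][:,:,::-1]); np.savez('pics/'+f[:-4]+'.npz',**c); return c
def cloud(c):
    z=c['range_z']; h,w=z.shape; u,v=np.meshgrid(np.arange(w),np.arange(h))
    K=c['K']; P=np.stack([(u-K[0,2])/K[0,0]*z,(v-K[1,2])/K[1,1]*z,z],-1)
    return (P-c['t'])@c['R']
def st():
    s=r.read_state(); print({k:np.round(s[k],3) for k in s if k in('time','ee_pos','eef_rot','ft_force','width','joint_positions')})
    print(np.round(Ro.from_quat(s['eef_rot']).as_matrix(),3)); return s
E
python3 - <<'E'
from h import *
st(); print(r.grip_depth)
for n in('scene','top'):
    c=shot(n,n+'0.png'); print(n,c['K'],c['R'],c['t'],(c['range_z']>0).mean())
E
```

```text
pics
{'time': np.float64(0.0), 'joint_positions': array([ 1.306,  0.333, -0.065,  1.461,  0.022,  1.35 , -0.088]), 'ee_pos': array([ 0.15 , -0.606,  0.222]), 'eef_rot': array([-0.085,  0.702, -0.701,  0.085]), 'ft_force': array([ 0.141,  0.293, -0.201]), 'width': np.float64(0.087)}
[[-0.971 -0.     0.239]
 [-0.239  0.001 -0.971]
 [ 0.    -1.    -0.001]]
0.0187
scene [[403.71195796   0.         243.65528172]
 [  0.         403.71195796 188.34395842]
 [  0.           0.           1.        ]] [[ 0.87342021  0.48696396  0.00179961]
 [ 0.41838616 -0.7485176  -0.51446518]
 [-0.24917896  0.45009721 -0.85750938]] [-0.53769825 -0.27062209  1.12421485] 0.9958546956380209
top [[415.85508149   0.         260.25115262]
 [  0.         415.85508149 197.11063793]
 [  0.           0.           1.        ]] [[ 0.00984297 -0.9999339  -0.00594261]
 [-0.99903739 -0.00957973 -0.04280808]
 [ 0.04274832  0.00635824 -0.99906564]] [-0.06862375  0.62058134  1.14025422] 0.9958597819010416
```

View pics/scene0.png

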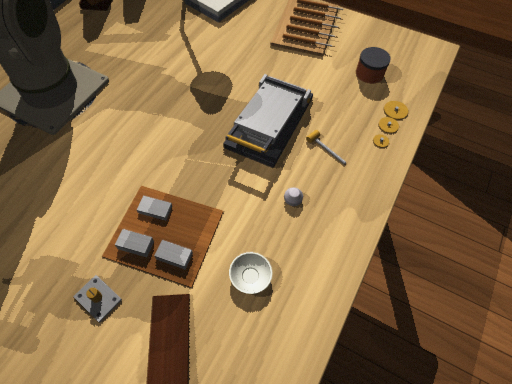

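View pics/top0.png

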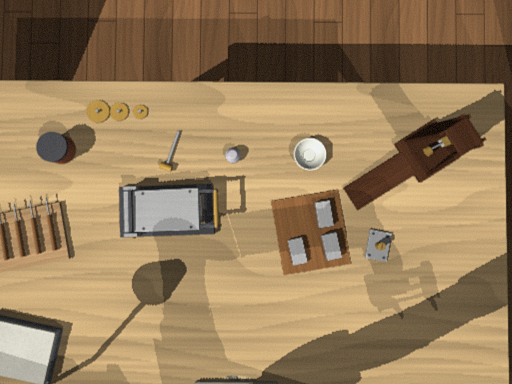

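```bash
cat >> h.py <<'E'
def rect(P,m):
    q=P[m][:,:2]; (c,s,a)=cv2.minAreaRect((q*1000).astype(np.float32)); 
    if s[0]<s[1]: s=s[::-1]; a+=90
    a=(a+90)%180-90
    return np.round(np.array(c)/1000,4),np.round(s,1),round(a,1),len(q)
def blobs(c,zlo,zhi,amin=30):
    P=cloud(c); z=P[...,2]; m=((z>zlo)&(z<zhi)&(c['range_z']>0)).astype(np.uint8)
    n,l,s,_=cv2.connectedComponentsWithStats(m,connectivity=4)
    for i in range(1,n):
        if s[i,4]>amin: 
            k=l==i; print(s[i],rect(P,k),'zmed %.4f'%np.median(z[k]))
E
python3 - <<'E'
from h import *
for n in('top0','scene0'):
    c=dict(np.load(f'pics/{n}.npz')); P=cloud(c); print(n)
    im=c['image'].astype(int); z=P[...,2]
    print('desk z',np.median(z))
    for lo,hi in((0.010,0.06),(0.0025,0.0065),(0.014,0.025),(.032,.07)):
        print(lo,hi); blobs(c,lo,hi,40 if hi>.01 else 400)
E
```

```text
top0
desk z -0.0004380493916869871
0.01 0.06
[ 352  119  105   85 3106] (array([ 0.7104, -0.4558]), array([293. , 130.4]), -57.2, 3106) zmed 0.0186
[ 51 135  24  29 266] (array([0.7406, 0.4755]), array([78.5, 33.5]), -21.3, 266) zmed 0.0387
[294 138  32  33 571] (array([ 0.7402, -0.1975]), array([87.2, 86.9]), 79.9, 571) zmed 0.0190
[ 42 142  18  14  90] (array([0.7442, 0.5   ]), array([45.2, 33.6]), 78.0, 90) zmed 0.0587
[225 148  16  16 193] (array([0.736 , 0.0155]), array([42. , 40.6]), 88.9, 193) zmed 0.0295
[159 162  14  10  89] (array([0.7035, 0.2022]), array([35.3, 18.5]), 71.9, 89) zmed 0.0177
[ 119  184   96   55 2078] (array([0.5821, 0.1975]), array([262.1, 144.9]), -87.3, 2078) zmed 0.0462
[200 193  14  32 444] (array([0.5883, 0.0848]), array([86.5, 35.9]), 2.1, 444) zmed 0.0204
[   0  197   69   76 3339] (array([0.5143, 0.577 ]), array([194.5, 180.1]), -78.5, 3339) zmed 0.0134
[315 201  19  27 386] (array([ 0.576 , -0.2385]), array([69.9, 40.6]), 10.1, 386) zmed 0.0237
[322 233  20  28 403] (array([ 0.4881, -0.2586]), array([70.4, 40.4]), 13.0, 403) zmed 0.0277
[288 238  
[... 6209 characters left out ...]
.1]), -58.3, 1780) zmed 0.0175
0.032 0.07
[201   0  25  13 163] (array([0.2201, 0.5175]), array([79.1, 51.6]), -9.1, 163) zmed 0.0338
[358  47  33  29 706] (array([0.7508, 0.4984]), array([84.5, 80.3]), 84.5, 706) zmed 0.0596
[ 17  68  58  36 623] (array([ 0.0405, -0.0207]), array([145.6,  65.8]), 62.0, 623) zmed 0.0506
[ 243   74   68   62 1954] (array([0.5758, 0.2185]), array([187.7, 141.9]), 86.3, 1954) zmed 0.0609
[235 126  34  20 293] (array([0.5827, 0.0992]), array([85.5, 16.7]), 10.3, 293) zmed 0.0526
[289 188  12  11  86] (array([0.7394, 0.0151]), array([26.6, 25.3]), -62.0, 86) zmed 0.0339
[ 86 288  13  12 112] (array([ 0.4909, -0.3886]), array([20.3, 20.2]), -19.7, 112) zmed 0.0412
```

```bash
python3 - <<'E'
from h import *
for n in('top0','scene0'):
    c=dict(np.load(f'pics/{n}.npz')); P=cloud(c); print(n); z=P[...,2]
    hsv=cv2.cvtColor(c['image'],cv2.COLOR_RGB2HSV); H,S,V=[hsv[...,i].astype(int) for i in range(3)]
    X,Y=P[...,0],P[...,1]
    br=(H>15)&(H<32)&(S>150)&(abs(X-.58)<.08)&(abs(Y-.09)<.05)&(z>.05)
    print('bar',rect(P,br),np.percentile(z[br],[10,50,90]))
    near=(abs(X-.58)<.1)&(abs(Y-.2)<.2)
    m=near&(z>.016)&(z<.024)&(S<120); print('base',rect(P,m))
    m=near&(z>.044)&(Y>.25); print('hi',rect(P,m))
    # plate top profile along y at x~.58
    for x0 in(.53,.58,.64):
      for y0 in np.arange(.08,.345,.02):
        k=near&(abs(X-x0)<.008)&(abs(Y-y0)<.005)
        if k.sum(): print('%.2f:%.3f'%(y0,np.median(z[k])),end=' ')
      print()
    bd=(z>.002)&(z<.007)&(abs(X-.53)<.16)&(abs(Y+.2)<.16)&(S>110)&(V<170)
    bd2=bd.astype(np.uint8); k,l,s,_=cv2.connectedComponentsWithStats(bd2,connectivity=8); 
    i=1+s[1:,4].argmax(); print('board',rect(P,l==i))
    sp=(z>.004)&(z<.013)&(abs(X-.49)<.07)&(abs(Y+.385)<.07)&(S<90); print('screwplate',rect(P,sp))
    # head: top disc
    hd=(z>.037)&(abs(X-.49)<.05)&(abs(Y+.389)<.05); print('head',P[hd].mean(0),rect(P,hd))
E
```

```text
top0
bar (array([0.5902, 0.0541]), array([91.4, 10.8]), 2.8, 119) [0.07599709 0.07850705 0.08191216]
base (array([0.5819, 0.1965]), array([260.2, 139.9]), -87.3, 1248)
hi (array([0.5781, 0.2765]), array([136.2,  55.8]), 1.8, 889)
0.08:0.020 0.10:0.021 0.12:0.024 0.14:0.068 0.16:0.065 0.18:0.064 0.20:0.061 0.22:0.060 0.24:0.057 0.26:0.055 0.28:0.063 0.30:0.051 0.32:0.020 0.34:0.001 
0.08:0.020 0.10:0.061 0.12:0.073 0.14:0.069 0.16:0.068 0.18:0.066 0.20:0.062 0.22:0.060 0.24:0.059 0.26:0.056 0.28:0.062 0.30:0.051 0.32:0.019 0.34:-0.000 
0.08:0.021 0.10:0.023 0.12:0.073 0.14:0.069 0.16:0.065 0.18:0.021 0.20:0.023 0.22:0.019 0.24:0.022 0.26:0.021 0.28:0.052 0.30:0.051 0.32:0.020 0.34:0.000 
board (array([ 0.5267, -0.2031]), array([209.9, 190.1]), 10.3, 2719)
screwplate (array([ 0.4905, -0.3899]), array([79.8, 61.7]), -10.7, 524)
head [ 0.49063746 -0.38943215  0.0418433 ] (array([ 0.4903, -0.3902]), array([19.8, 19.2]), -88.7, 54)
scene0
bar (array([0.5907, 0.0537]), array([97.6, 15.3]), -1.5, 180) [0.07497385 0.07846725 0.08072069]
base (array([0.5826, 0.1968]), array([260.6, 140.4]), -87.5, 1020)
hi (array([0.5783, 0.2796]), array([136.3,  59.3]), 0.1, 669)
0.08:0.020 0.10:0.021 0.12:0.072 0.14:0.070 0.16:0.067 0.18:0.065 0.20:0.063 0.22:0.061 0.24:0.058 0.26:0.055 0.28:0.059 0.30:0.050 
0.08:0.020 0.10:0.052 0.12:0.073 0.14:0.070 0.16:0.068 0.18:0.066 0.20:0.063 0.22:0.061 0.24:0.058 0.26:0.055 0.28:0.058 0.30:0.052 
0.08:0.021 0.10:0.023 0.12:0.021 0.14:0.022 0.16:0.022 0.18:0.021 0.20:0.020 0.22:0.022 0.24:0.021 0.26:0.021 0.28:0.042 0.30:0.051 0.32:0.018 0.34:0.001 
board (array([ 0.5253, -0.2027]), array([210.8, 192. ]), 10.5, 4724)
screwplate (array([ 0.4901, -0.3882]), array([81.9, 58.9]), -10.4, 985)
head [ 0.49106909 -0.38892089  0.04135744] (array([ 0.4909, -0.3886]), array([20.3, 20.2]), -19.7, 100)
```

```bash
python3 - <<'E'
from h import *
a=cv2.imread('pics/top0.png')[170:250,110:250]; b=cv2.imread('pics/top0.png')[180:285,262:402]
c=cv2.imread('pics/scene0.png')[65:195,215:325]
o=np.zeros((600,800,3),np.uint8)
a=cv2.resize(a,None,fx=2.8,fy=2.8,interpolation=2);b=cv2.resize(b,None,fx=2.8,fy=2.8,interpolation=2);c=cv2.resize(c,None,fx=3.6,fy=3.6,interpolation=2)
o[:a.shape[0],:a.shape[1]]=a;o[300:300+b.shape[0],:b.shape[1]]=b;o[:c.shape[0],400:400+c.shape[1]]=c
cv2.imwrite('pics/crop1.png',o)
E
```

```text
(no output)
```

View pics/crop1.png

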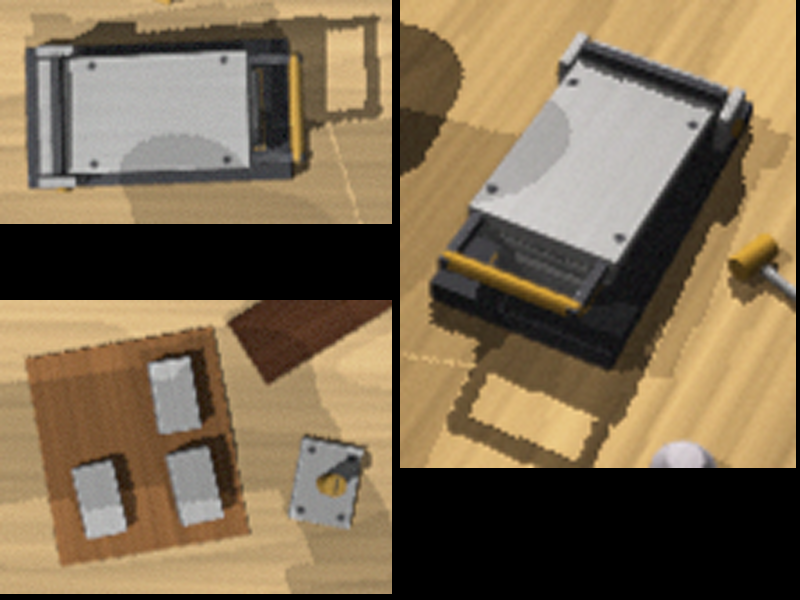

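```bash
cat > to.py <<'E'
# usage: to.py x y z heading_deg_of_tool_z [tilt_deg about world -x-ish hinge axis] : remaining shift/turn in tool axes
import sys; from h import *
def target(h,tilt=0):
    h=np.radians(h); z=np.array([np.cos(h),np.sin(h),0]); y=np.array([0,0,-1.]); 
    return Ro.from_matrix(np.stack([np.cross(y,z),y,z],1))
a=[float(v) for v in sys.argv[1:]]
s=r.read_state(); R=Ro.from_quat(s['eef_rot']); T=target(a[3])
if len(a)>4: # tilt by a[4] deg about horizontal axis with heading a[5]
    T=Ro.from_rotvec(np.radians(a[4])*np.array([np.cos(np.radians(a[5])),np.sin(np.radians(a[5])),0]))*T
d=np.array(a[:3])-s['ee_pos']
rv=np.degrees((R.inv()*T).as_rotvec())
print('t %.2f pos'%s['time'],np.round(s['ee_pos'],4),'w %.4f'%s['width'],'F',np.round(s['ft_force'],1))
print('turn',np.round(rv,2),'shift(tool now)',np.round(R.inv().apply(d),4),'shift(tool after turn)',np.round(T.inv().apply(d),4),'|d| %.3f'%np.linalg.norm(d))
E
python3 -m jog '[[0,0,0,0,5.6,0],[0,0,0,0,5.6,0],[-0.0235,0,-0.032,0,0,0],[-0.0235,0,-0.032,0,0,0],[-0.0235,0,-0.032,0,0,0],[-0.0235,0,-0.032,0,0,0],[-0.0235,0,-0.032,0,0,0],[-0.0235,0,-0.032,0,0,0],[-0.0235,0,-0.032,0,0,0],[-0.0235,0,-0.032,0,0,0],[-0.0235,0,-0.032,0,0,0],[-0.0235,0,-0.032,0,0,0]]' -0.08 20
python3 to.py .59 .054 .155 -87.4
```

```text
time: 1.1
ee_pos: [0.3729, -0.2693, 0.2155]
eef_rot: [-0.01, 0.709, -0.705, 0.004]
ft_force: [0.8, -0.4, 1.1]
width: 0.0403
t 1.10 pos [ 0.3729 -0.2693  0.2155] w 0.0403 F [ 0.8 -0.4  1.1]
turn [ 0.34 -1.47  0.5 ] shift(tool now) [-0.224   0.0604 -0.3186] shift(tool after turn) [-0.2316  0.0605 -0.3131] |d| 0.394
```

```bash
python3 -m jog '[[-0.024,0.006,-0.033,0,-1.4,0.5],[-0.024,0.006,-0.033,0,0,0],[-0.024,0.006,-0.033,0,0,0],[-0.024,0.006,-0.033,0,0,0],[-0.024,0.006,-0.033,0,0,0],[-0.024,0.006,-0.033,0,0,0],[-0.024,0.006,-0.033,0,0,0],[-0.024,0.006,-0.033,0,0,0],[-0.024,0.006,-0.033,0,0,0],[0,0,0,0,0,0]]' -0.08 20
python3 to.py .59 .054 .155 -87.4
```

```text
time: 1.93
ee_pos: [0.5763, 0.0504, 0.1617]
eef_rot: [-0.017, 0.71, -0.704, 0.018]
ft_force: [-0.8, 1.5, -0.4]
width: 0.0405
t 1.93 pos [0.5763 0.0504 0.1617] w 0.0405 F [-0.8  1.5 -0.4]
turn [ 0.45  0.3  -0.09] shift(tool now) [-0.0138  0.0067 -0.0028] shift(tool after turn) [-0.0138  0.0067 -0.003 ] |d| 0.016
```

```bash
python3 -m jog '[[-0.0138,0.006,-0.003,0.4,0,0],[0,0.025,0,0,0,0],[0,0.025,0,0,0,0],[0,0,0,0,0,0]]'
python3 to.py .59 .054 .055 -87.4
python3 - <<'E'
from h import *
c=shot('scene','s1.png'); im=c['image'][60:210,180:330]; d=shot('top','t1.png')['image'][150:270,100:270]
a=cv2.resize(im,(390,390),interpolation=2); b=cv2.resize(d,(408,288),interpolation=2)
o=np.zeros((400,800,3),np.uint8); o[:390,:390]=a; o[:288,392:]=b; cv2.imwrite('pics/v1.png',o[:,:,::-1])
E
```

```text
time: 2.27
ee_pos: [0.591, 0.0595, 0.1025]
eef_rot: [-0.02, 0.708, -0.706, 0.02]
ft_force: [-1.4, -0.2, -1.2]
width: 0.0402
t 2.27 pos [0.591  0.0595 0.1025] w 0.0402 F [-1.4 -0.2 -1.2]
turn [ 0.18  0.7  -0.01] shift(tool now) [0.0013 0.0474 0.0056] shift(tool after turn) [0.0012 0.0475 0.0055] |d| 0.048
```

View pics/v1.png

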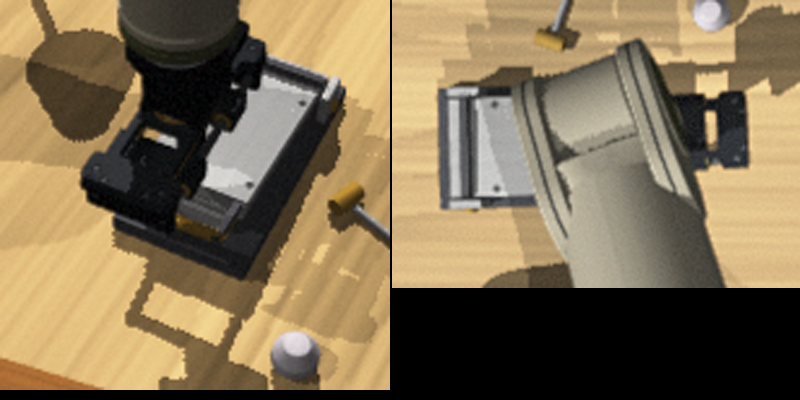

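```bash
python3 -m jog '[[0.001,0.016,0.0055,0,0.6,0],[0,0.016,0,0,0,0],[0,0.012,0,0,0,0],[0,0.003,0,0,0,0]]'
python3 to.py .59 .054 .055 -87.4
python3 -m jog '[[0,0,0,0,0,0],[0,0,0,0,0,0],[0,0,0,0,0,0],[0,0,0,0,0,0]]' -1 10
python3 to.py .59 .054 .055 -87.4
```

```text
time: 2.7
ee_pos: [0.5964, 0.0532, 0.066]
eef_rot: [-0.01, 0.708, -0.706, 0.021]
ft_force: [-0.5, 0.2, 0.3]
width: 0.0399
t 2.70 pos [0.5964 0.0532 0.066 ] w 0.0399 F [-0.5  0.2  0.3]
turn [ 0.13 -0.08 -0.83] shift(tool now) [ 0.0065  0.0109 -0.0011] shift(tool after turn) [ 0.0063  0.011  -0.0011] |d| 0.013
time: 3.03
ee_pos: [0.5979, 0.0531, 0.0693]
eef_rot: [-0.009, 0.708, -0.706, 0.022]
ft_force: [-0.8, 0.7, 0.3]
width: 0.0211
t 3.03 pos [0.5979 0.0531 0.0693] w 0.0211 F [-0.8  0.7  0.3]
turn [ 0.12 -0.11 -1.02] shift(tool now) [ 0.0081  0.0142 -0.0012] shift(tool after turn) [ 0.0078  0.0143 -0.0013] |d| 0.016
```

```bash
python3 -m jog '[[0.004,0.005,-0.001,0,0,-0.5],[0.004,0.006,0,0,0,-0.5],[0,0.004,0,0,0,0],[0,0.002,0,0,0,0]]' -0.2
python3 to.py .59 .054 .055 -87.4
python3 -m jog '[[0,0,0,0,0,0],[0,0,0,0,0,0]]'
python3 to.py .59 .054 .055 -87.4
```

```text
time: 3.37
ee_pos: [0.5902, 0.0541, 0.0527]
eef_rot: [-0.015, 0.708, -0.706, 0.016]
ft_force: [0.4, 0.9, -0.0]
width: 0.0338
t 3.37 pos [0.5902 0.0541 0.0527] w 0.0338 F [ 0.4  0.9 -0. ]
turn [ 0.12 -0.1  -0.08] shift(tool now) [ 0.0002 -0.0023  0.0001] shift(tool after turn) [ 0.0002 -0.0023  0.0001] |d| 0.002
time: 3.53
ee_pos: [0.5895, 0.0542, 0.0516]
eef_rot: [-0.016, 0.708, -0.706, 0.015]
ft_force: [-0.9, 0.1, -0.4]
width: 0.0343
t 3.53 pos [0.5895 0.0542 0.0516] w 0.0343 F [-0.9  0.1 -0.4]
turn [ 0.12 -0.09  0.02] shift(tool now) [-0.0005 -0.0034  0.0002] shift(tool after turn) [-0.0005 -0.0034  0.0002] |d| 0.003
```

```bash
python3 -m jog '[[0,-0.002,0,0,0,0],[0,0,0,0,0,0],[0,0,0,0,0,0],[0,0,0,0,0,0],[0,0,0,0,0,0],[0,0,0,0,0,0],[0,0,0,0,0,0]]' -1 15
python3 to.py .59 .054 .055 -87.4
python3 - <<'E'
import numpy as np
h=np.array([.5796,.2872,.030]); d=np.array([.0454,-.999,0])
for t in [.1225]+list(np.arange(.2,2.0,.1)):
    u=.237*np.cos(t)-.015*np.sin(t); w=.237*np.sin(t)+.015*np.cos(t)
    print('%.2f'%t,'u %.4f w %.4f'%(u,w), np.round(h+u*d+[0,0,w-.0187],3))
E
```

```text
time: 4.12
ee_pos: [0.5897, 0.0545, 0.054]
eef_rot: [-0.016, 0.708, -0.706, 0.016]
ft_force: [-0.1, 1.0, -0.2]
width: 0.0111
t 4.12 pos [0.5897 0.0545 0.054 ] w 0.0111 F [-0.1  1.  -0.2]
turn [ 0.15 -0.07 -0.01] shift(tool now) [-0.0003 -0.001   0.0005] shift(tool after turn) [-0.0003 -0.001   0.0005] |d| 0.001
0.12 u 0.2334 w 0.0438 [0.59  0.054 0.055]
0.20 u 0.2293 w 0.0618 [0.59  0.058 0.073]
0.30 u 0.2220 w 0.0844 [0.59  0.065 0.096]
0.40 u 0.2125 w 0.1061 [0.589 0.075 0.117]
0.50 u 0.2008 w 0.1268 [0.589 0.087 0.138]
0.60 u 0.1871 w 0.1462 [0.588 0.1   0.158]
0.70 u 0.1716 w 0.1642 [0.587 0.116 0.175]
0.80 u 0.1544 w 0.1805 [0.587 0.133 0.192]
0.90 u 0.1356 w 0.1950 [0.586 0.152 0.206]
1.00 u 0.1154 w 0.2075 [0.585 0.172 0.219]
1.10 u 0.0941 w 0.2180 [0.584 0.193 0.229]
1.20 u 0.0719 w 0.2263 [0.583 0.215 0.238]
1.30 u 0.0489 w 0.2324 [0.582 0.238 0.244]
1.40 u 0.0255 w 0.2361 [0.581 0.262 0.247]
1.50 u 0.0018 w 0.2375 [0.58  0.285 0.249]
1.60 u -0.0219 w 0.2365 [0.579 0.309 0.248]
1.70 u -0.0454 w 0.2331 [0.578 0.333 0.244]
1.80 u -0.0685 w 0.2274 [0.576 0.356 0.239]
1.90 u -0.0908 w 0.2194 [0.575 0.378 0.231]
```

```bash
python3 -m jog '[[0,-0.010,-0.002,0,0,0],[0,-0.010,-0.003,0,0,0],[0,-0.0115,-0.0035,0,0,0],[0,-0.0115,-0.0035,0,0,0],[0,-0.011,-0.005,0,0,0],[0,-0.011,-0.005,0,0,0],[0,-0.0105,-0.006,0,0,0],[0,-0.0105,-0.006,0,0,0]]'
python3 to.py .589 .087 .138 -87.4
```

```text
time: 4.78
ee_pos: [0.588, 0.0902, 0.1442]
eef_rot: [-0.015, 0.708, -0.706, 0.015]
ft_force: [5.5, 5.3, -11.1]
width: 0.0114
t 4.78 pos [0.588  0.0902 0.1442] w 0.0114 F [  5.5   5.3 -11.1]
turn [ 0.22 -0.13  0.02] shift(tool now) [-0.0009  0.0062  0.0033] shift(tool after turn) [-0.0009  0.0062  0.0033] |d| 0.007
```

```bash
python3 -m jog '[[0,-0.0095,-0.0065,0,0,0],[0,-0.0095,-0.007,0,0,0],[0,-0.009,-0.0075,0,0,0],[0,-0.009,-0.0078,0,0,0],[0,-0.0082,-0.0085,0,0,0],[0,-0.0082,-0.0087,0,0,0],[0,-0.0072,-0.0093,0,0,0],[0,-0.0072,-0.0095,0,0,0],[0,-0.0062,-0.010,0,0,0],[0,-0.0062,-0.0101,0,0,0]]'
python3 to.py .585 .172 .219 -87.4
```

```text
time: 5.62
ee_pos: [0.5827, 0.1851, 0.2333]
eef_rot: [-0.016, 0.709, -0.705, 0.017]
ft_force: [-0.2, -2.9, -2.5]
width: 0.0166
t 5.62 pos [0.5827 0.1851 0.2333] w 0.0166 F [-0.2 -2.9 -2.5]
turn [ 0.35  0.05 -0.03] shift(tool now) [-0.0017  0.0143  0.0132] shift(tool after turn) [-0.0017  0.0143  0.0131] |d| 0.020
```

```bash
python3 -m jog '[[0,0.003,0,0,0,0],[0,0.002,0,0,0,0],[0,0,0,0,0,0]]' -1 15
python3 to.py .5835 .187 .2265 -87.4
python3 - <<'E'
from h import *
c=shot('scene','s2.png'); im=c['image'][40:210,180:350]
cv2.imwrite('pics/v2.png',cv2.resize(im,(510,510),interpolation=2)[:,:,::-1])
E
```

```text
time: 5.87
ee_pos: [0.5827, 0.1877, 0.2341]
eef_rot: [-0.015, 0.709, -0.705, 0.019]
ft_force: [3.1, 4.3, -12.7]
width: 0.0113
t 5.87 pos [0.5827 0.1877 0.2341] w 0.0113 F [  3.1   4.3 -12.7]
turn [ 0.27  0.17 -0.3 ] shift(tool now) [-0.0007  0.0076  0.0008] shift(tool after turn) [-0.0007  0.0076  0.0007] |d| 0.008
```

View pics/v2.png

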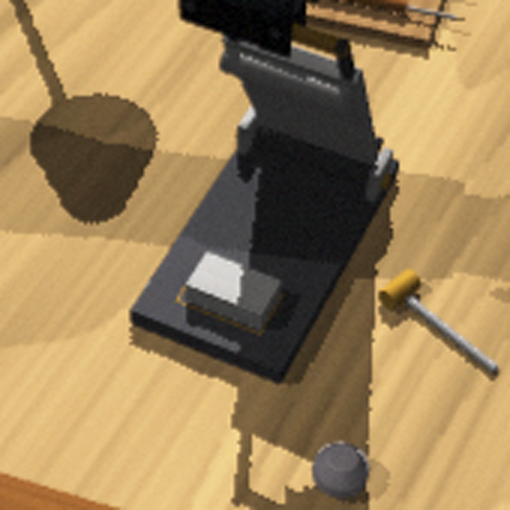

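```bash
python3 -m jog '[[0,-0.0045,-0.0108,0,0,0],[0,-0.004,-0.011,0,0,0],[0,-0.0035,-0.0112,0,0,0],[0,-0.003,-0.0115,0,0,0],[0,-0.0025,-0.0115,0,0,0],[0,-0.002,-0.0117,0,0,0],[0,-0.001,-0.0117,0,0,0],[0,-0.0005,-0.0118,0,0,0],[0,0,-0.0118,0,0,0],[0,0.0005,-0.0118,0,0,0],[0,0.001,-0.0118,0,0,0],[0,0.0015,-0.0118,0,0,0]]' -1 25
python3 to.py .579 .309 .256 -87.4
```

```text
time: 6.92
ee_pos: [0.5764, 0.3342, 0.2548]
eef_rot: [0.013, -0.707, 0.707, -0.016]
ft_force: [2.0, -2.1, -2.8]
width: 0.0109
t 6.92 pos [0.5764 0.3342 0.2548] w 0.0109 F [ 2.  -2.1 -2.8]
turn [-0.07 -0.2  -0.26] shift(tool now) [-0.0015 -0.0012  0.0253] shift(tool after turn) [-0.0014 -0.0012  0.0253] |d| 0.025
```

```bash
python3 -m jog '[[0,0.0025,-0.0115,0,0,0],[0,0.003,-0.0113,0,0,0],[0,0.0035,-0.011,0,0,0],[0,0.003,-0.006,0,0,0],[0,0,0,0,0,0]]'
python3 to.py .575 .378 .239 -87.4
```

```text
time: 7.33
ee_pos: [0.5749, 0.3784, 0.2417]
eef_rot: [0.013, -0.705, 0.709, -0.017]
ft_force: [-3.4, -8.7, 7.1]
width: 0.011
t 7.33 pos [0.5749 0.3784 0.2417] w 0.0110 F [-3.4 -8.7  7.1]
turn [-0.34 -0.21 -0.29] shift(tool now) [-0.      0.0027  0.0004] shift(tool after turn) [-0.      0.0027  0.0004] |d| 0.003
```

```bash
python3 -m jog '[[0,0,0,0,0,0],[0,0,0,0,0,0],[0,0,0,0,0,0],[0,0,0,0,0,0],[0,-0.02,0,0,0,0],[0,-0.025,0,0,0,0],[0,-0.025,0,0,0,0],[0,0,0,0,0,0]]' 0.0
python3 to.py .587 .117 .2 -87.4
python3 - <<'E'
from h import *
c=shot('scene','s3.png'); d=shot('top','t3.png')
for n,c in(('s',c),('t',d)):
    P=cloud(c); z=P[...,2];X,Y=P[...,0],P[...,1]
    near=(abs(X-.585)<.09)&(abs(Y-.15)<.13)
    m=near&(z>.036)&(z<.048)&(abs(Y-.11)<.05); print(n,'old top',rect(P,m),np.median(z[m]) if m.any() else '')
    m=near&(z>.016)&(z<.024); print('base',rect(P,m))
im=c['image']
a=cv2.resize(np.load('pics/s3.npz')['image'][20:190,180:350],(400,400),interpolation=2);b=cv2.resize(np.load('pics/t3.npz')['image'][130:280,80:230],(400,400),interpolation=2)
cv2.imwrite('pics/v3.png',np.hstack([a,b])[:,:,::-1])
E
```

```text
time: 8.0
ee_pos: [0.5715, 0.3833, 0.3106]
eef_rot: [0.017, -0.706, 0.708, -0.016]
ft_force: [-0.1, 0.5, 0.1]
width: 0.0429
t 8.00 pos [0.5715 0.3833 0.3106] w 0.0429 F [-0.1  0.5  0.1]
turn [-0.17  0.05  0.12] shift(tool now) [-0.0034  0.1114  0.2664] shift(tool after turn) [-0.0034  0.1106  0.2667] |d| 0.289
s old top (array([0.5886, 0.1178]), array([71. , 42.5]), 2.7, 402) 0.041864527793795084
base (array([0.5835, 0.1741]), array([215.9, 140.6]), -87.6, 2981)
t old top (array([0.5876, 0.1162]), array([67.8, 38.9]), 0.9, 381) 0.04209292566820164
base (array([0.5829, 0.174 ]), array([215.4, 140. ]), -87.4, 3222)
```

View pics/v3.png

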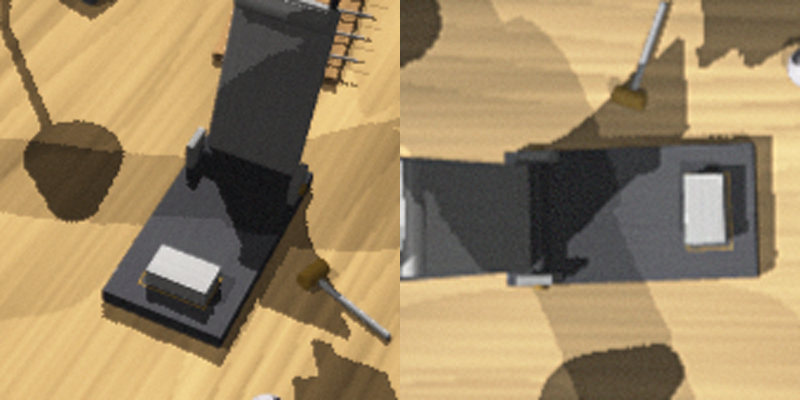

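```bash
python3 -m jog '[[0,0.01,0.035,0,0,0],[-0.001,0.02,0.037,0,0,0],[-0.001,0.03,0.028,0,0,0],[-0.001,0.03,0.028,0,0,0],[0,0.027,0.03,0,0,0],[0,0.027,0.03,0,0,0],[0,0.025,0.03,0,0,0],[0,0.02,0.03,0,0,0],[0,0,0.02,0,0,0],[0,0,0,0,0,0],[0,0,0,0,0,0]]' 0.4 40
python3 to.py .588 .117 .026 -87.4
```

```text
time: 9.02
ee_pos: [0.5742, 0.1052, 0.0957]
eef_rot: [0.027, -0.706, 0.708, -0.009]
ft_force: [0.3, 0.7, -0.3]
width: 0.0608
t 9.02 pos [0.5742 0.1052 0.0957] w 0.0608 F [ 0.3  0.7 -0.3]
turn [-0.1   0.3   1.44] shift(tool now) [-0.0161  0.0693 -0.0112] shift(tool after turn) [-0.0143  0.0697 -0.0112] |d| 0.072
```

```bash
python3 -m jog '[[-0.0145,0.01,-0.011,0,0.3,1.4],[0,0.02,0,0,0,0],[0,0.017,0,0,0,0],[0,0,0,0,0,0]]' 0.4 40
python3 to.py .588 .117 .026 -87.4
```

```text
time: 9.35
ee_pos: [0.5879, 0.1209, 0.0468]
eef_rot: [-0.016, 0.707, -0.707, 0.017]
ft_force: [-0.5, 0.6, -1.0]
width: 0.061
t 9.35 pos [0.5879 0.1209 0.0468] w 0.0610 F [-0.5  0.6 -1. ]
turn [ 0.04  0.08 -0.09] shift(tool now) [0.0001 0.0207 0.0039] shift(tool after turn) [0.     0.0208 0.0039] |d| 0.021
```

```bash
python3 -m jog '[[0,0.009,0.0035,0,0,0],[0,0.009,0,0,0,0],[0,0.003,0,0,0,0],[0,0,0,0,0,0]]' 0.3 40
python3 to.py .588 .117 .026 -87.4
python3 -m jog '[[0,0,0,0,0,0],[0,0,0,0,0,0],[0,0,0,0,0,0],[0,0,0,0,0,0],[0,0,0,0,0,0],[0,0,0,0,0,0]]' -1 40
python3 to.py .588 .117 .026 -87.4
```

```text
time: 9.68
ee_pos: [0.5879, 0.1208, 0.0255]
eef_rot: [-0.017, 0.708, -0.706, 0.019]
ft_force: [0.1, -0.6, -0.5]
width: 0.0567
t 9.68 pos [0.5879 0.1208 0.0255] w 0.0567 F [ 0.1 -0.6 -0.5]
turn [ 0.16  0.3  -0.14] shift(tool now) [ 0.0001 -0.0005  0.0038] shift(tool after turn) [ 0.0001 -0.0005  0.0039] |d| 0.004
time: 10.18
ee_pos: [0.5885, 0.1204, 0.0268]
eef_rot: [-0.016, 0.708, -0.706, 0.019]
ft_force: [1.2, 0.3, -2.9]
width: 0.0395
t 10.18 pos [0.5885 0.1204 0.0268] w 0.0395 F [ 1.2  0.3 -2.9]
turn [ 0.13  0.25 -0.23] shift(tool now) [0.0007 0.0008 0.0034] shift(tool after turn) [0.0007 0.0008 0.0034] |d| 0.004
```

```bash
python3 -m jog '[[0,-0.015,0,0,0,0],[0,-0.025,0,0,0,0],[0,-0.02,0.01,0,-3.9,0],[0.004,0,0.03,0,-3.9,0],[0.008,0,0.036,0,0,0],[0.008,0,0.036,0,0,0],[0.008,0,0.036,0,0,0],[0.008,0,0.036,0,0,0],[0.008,0,0.036,0,0,0],[0.004,0,0.02,0,0,0],[0,0,0,0,0,0]]'
python3 to.py .562 -.151 .012 -79.6
```

```text
time: 11.1
ee_pos: [0.582, -0.1306, 0.0977]
eef_rot: [-0.07, 0.705, -0.702, 0.073]
ft_force: [0.2, 0.0, -5.5]
width: 0.0395
t 11.10 pos [ 0.582  -0.1306  0.0977] w 0.0395 F [ 0.2  0.  -5.5]
turn [ 0.18  1.26 -0.28] shift(tool now) [0.0241 0.0855 0.0162] shift(tool after turn) [0.0234 0.0857 0.0165] |d| 0.090
```

```bash
python3 -m jog '[[0.012,0.005,0.008,0,1.2,0],[0.012,0.02,0.008,0,0,0],[0,0.025,0,0,0,0],[0,0.015,0,0,0,0],[0,0,0,0,0,0],[0,0,0,0,0,0]]'
python3 to.py .562 -.151 .012 -79.6
```

```text
time: 11.6
ee_pos: [0.5621, -0.1526, 0.0367]
eef_rot: [-0.06, 0.705, -0.703, 0.066]
ft_force: [1.5, 0.4, -4.2]
width: 0.0395
t 11.60 pos [ 0.5621 -0.1526  0.0367] w 0.0395 F [ 1.5  0.4 -4.2]
turn [ 0.12 -0.22 -0.5 ] shift(tool now) [-0.      0.0247 -0.0016] shift(tool after turn) [-0.0002  0.0247 -0.0016] |d| 0.025
```

```bash
python3 -m jog '[[0,0.012,-0.001,0,0,-0.5],[0,0.007,0,0,0,0],[0,0.003,0,0,0,0],[0,0.001,0,0,0,0],[0,0,0,0,0,0]]'
python3 to.py .562 -.151 .0105 -79.6
```

```text
time: 12.02
ee_pos: [0.5646, -0.1498, 0.0155]
eef_rot: [-0.062, 0.705, -0.704, 0.065]
ft_force: [-0.4, 0.0, -4.3]
width: 0.0402
t 12.02 pos [ 0.5646 -0.1498  0.0155] w 0.0402 F [-0.4  0.  -4.3]
turn [ 0.06 -0.08 -0.19] shift(tool now) [0.0028 0.005  0.0008] shift(tool after turn) [0.0027 0.005  0.0008] |d| 0.006
```

```bash
python3 -m jog '[[0.002,0.003,0,0,0,0],[0,0.003,0,0,0,0],[0,0.001,0,0,0,0],[0,0,0,0,0,0]]'
python3 to.py .562 -.151 .0105 -79.6
```

```text
time: 12.35
ee_pos: [0.5633, -0.1501, 0.0112]
eef_rot: [0.062, -0.704, 0.704, -0.065]
ft_force: [-0.4, -1.1, -4.5]
width: 0.04
t 12.35 pos [ 0.5633 -0.1501  0.0112] w 0.0400 F [-0.4 -1.1 -4.5]
turn [-0.03 -0.08 -0.24] shift(tool now) [0.0015 0.0007 0.0007] shift(tool after turn) [0.0015 0.0007 0.0007] |d| 0.002
```

```bash
python3 -m jog '[[0,0.002,0,0,0,0],[0,0.001,0,0,0,0],[0,0,0,0,0,0]]'
python3 -m jog '[[0,0,0,0,0,0],[0,0,0,0,0,0],[0,0,0,0,0,0],[0,0,0,0,0,0],[0,-0.025,0,0,0,0],[0,-0.035,0,0,0,0],[0,-0.03,0,0,0,0],[0,-0.01,0,0,0,0],[0,0,0,0,0,0]]' 0.4
python3 to.py .488 -.258 .10 -77.2
```

```text
time: 12.6
ee_pos: [0.5638, -0.1503, 0.0111]
eef_rot: [0.062, -0.704, 0.705, -0.065]
ft_force: [0.8, -0.7, -5.5]
width: 0.0394
time: 13.35
ee_pos: [0.564, -0.1502, 0.1145]
eef_rot: [0.061, -0.704, 0.705, -0.066]
ft_force: [0.8, 0.2, 0.3]
width: 0.0611
t 13.35 pos [ 0.564  -0.1502  0.1145] w 0.0611 F [0.8 0.2 0.3]
turn [-0.11 -2.5  -0.38] shift(tool now) [0.0942 0.014  0.0924] shift(tool after turn) [0.098  0.0145 0.0882] |d| 0.133
```

```bash
python3 -m jog '[[0.028,0,0.025,0,-2.5,0],[0.03,0,0.027,0,0,0],[0.025,0.005,0.022,0,0,0],[0.012,0.01,0.012,0,0,0],[0,0.01,0,0,0,0],[0,0,0,0,0,0],[0,0,0,0,0,0]]'
python3 to.py .488 -.258 .010 -77.2
python3 - <<'E'
from h import *
for n in('scene','top'):
    c=shot(n,n+'4.png'); print(n); blobs(c,.0125,.033,300)
    P=cloud(c); z=P[...,2]; X,Y=P[...,0],P[...,1]
    m=(abs(z-.02)<.004)&(abs(X-.588)<.08)&(Y<.17)&(Y>.06)
    hsv=cv2.cvtColor(c['image'],cv2.COLOR_RGB2HSV); mm=m&(hsv[...,0]<35)&(hsv[...,1]>90)&(abs(X-.588)<.06)&(Y>.085)&(Y<.15)
    print('scribe',mm.sum(), rect(P,mm) if mm.any() else '')
E
```

```text
time: 13.93
ee_pos: [0.4864, -0.2558, 0.0826]
eef_rot: [-0.078, 0.703, -0.702, 0.083]
ft_force: [0.1, 0.6, 0.4]
width: 0.0607
t 13.93 pos [ 0.4864 -0.2558  0.0826] w 0.0607 F [0.1 0.6 0.4]
turn [ 0.    0.32 -0.39] shift(tool now) [-0.0005  0.0726  0.0025] shift(tool after turn) [-0.001   0.0726  0.0025] |d| 0.073
scene
[186   0  59  19 362] (array([0.2201, 0.5173]), array([189.1,  96.9]), 29.0, 362) zmed 0.0198
[290   0  34  20 318] (array([0.4732, 0.6534]), array([114. ,  68.1]), 8.8, 318) zmed 0.0199
[ 223   86   87   80 3734] (array([0.5843, 0.1776]), array([223.7, 143.9]), -87.4, 3734) zmed 0.0200
[138 196  34  23 500] (array([ 0.4741, -0.1648]), array([69.2, 41. ]), 13.1, 500) zmed 0.0197
[173 206  36  27 595] (array([ 0.5642, -0.1501]), array([70.9, 41.3]), 10.8, 595) zmed 0.0256
[116 230  37  26 529] (array([ 0.4891, -0.2572]), array([69.3, 41. ]), 12.1, 529) zmed 0.0274
[154 240  38  29 652] (array([ 0.5759, -0.2375]), array([71., 41.]), 8.9, 652) zmed 0.0238
[229 252  43  42 874] (array([ 0.7398, -0.1963]), array([88.4, 86.3]), -62.6, 874) zmed 0.0215
[ 146  319   43   65 22
[... 374 characters left out ...]
(array([0.5821, 0.197 ]), array([261. , 140.3]), -87.4, 3983) zmed 0.0200
[ 39 197  22  55 355] (array([0.5403, 0.5234]), array([150.1,  50.1]), 8.4, 355) zmed 0.0210
[  8 200  38  61 804] (array([0.5169, 0.5906]), array([166.2,  98. ]), 13.0, 804) zmed 0.0186
[315 201  19  27 382] (array([ 0.576 , -0.2386]), array([69.5, 40.3]), 9.0, 382) zmed 0.0236
[283 205  19  27 377] (array([ 0.5637, -0.1509]), array([69.8, 40. ]), 10.1, 377) zmed 0.0259
[  0 215  12  48 302] (array([0.4998, 0.6414]), array([129.9,  32.1]), 0.8, 302) zmed 0.0213
[  0 317  62  67 607] (array([0.2299, 0.5355]), array([222.8, 113.5]), 37.3, 607) zmed 0.0200
scribe 46 (array([0.5865, 0.1156]), array([77.4, 47.7]), 1.1, 46)
```

```bash
python3 -m jog '[[0,0.02,0.002,0,0,0],[0,0.025,0,0,0,0],[0,0.018,0,0,0,0],[0,0.004,0,0,0,0],[0,0,0,0,0,0]]'
python3 to.py .4886 -.2575 .010 -77.5
```

```text
time: 14.45
ee_pos: [0.4949, -0.2515, 0.0171]
eef_rot: [0.08, -0.702, 0.702, -0.09]
ft_force: [0.6, -0.2, 0.4]
width: 0.0609
t 14.45 pos [ 0.4949 -0.2515  0.0171] w 0.0609 F [ 0.6 -0.2  0.4]
turn [-0.13  1.26 -0.83] shift(tool now) [0.0076 0.007  0.0043] shift(tool after turn) [0.0074 0.0071 0.0045] |d| 0.011
```

```bash
python3 -m jog '[[0.004,0.003,0.002,0,1.2,-0.8],[0.004,0.003,0.003,0,0,0],[0,0,0,0,0,0]]'
python3 to.py .4886 -.2575 .010 -77.5
python3 -m jog '[[0,0,0,0,0,0],[0,0,0,0,0,0],[0,0,0,0,0,0],[0,0,0,0,0,0],[0,0,0,0,0,0],[0,0,0,0,0,0],[0,0,0,0,0,0]]' -1 40
python3 to.py .5865 .117 .03 -87.4
```

```text
time: 14.7
ee_pos: [0.49, -0.2575, 0.0131]
eef_rot: [0.077, -0.702, 0.704, -0.078]
ft_force: [-1.1, -0.7, 0.7]
width: 0.0608
t 14.70 pos [ 0.49   -0.2575  0.0131] w 0.0608 F [-1.1 -0.7  0.7]
turn [-0.2   0.09 -0.08] shift(tool now) [ 0.0013  0.0031 -0.0004] shift(tool after turn) [ 0.0013  0.0031 -0.0003] |d| 0.003
time: 15.28
ee_pos: [0.491, -0.2585, 0.0155]
eef_rot: [0.076, -0.701, 0.705, -0.079]
ft_force: [0.7, 0.2, -0.8]
width: 0.0393
t 15.28 pos [ 0.491  -0.2585  0.0155] w 0.0393 F [ 0.7  0.2 -0.8]
turn [-0.32  9.94 -0.26] shift(tool now) [-0.1748 -0.0159 -0.3457] shift(tool after turn) [-0.1124 -0.0145 -0.3708] |d| 0.388
```

```bash
python3 -m jog '[[0,-0.02,0,0,0,0],[0,-0.03,0,0,0,0],[-0.005,-0.025,-0.02,0,5,0],[-0.012,0,-0.036,0,5,0],[-0.012,0,-0.037,0,0,0],[-0.012,0,-0.037,0,0,0],[-0.012,0,-0.037,0,0,0],[-0.012,0,-0.037,0,0,0],[-0.012,0,-0.037,0,0,0],[-0.012,0,-0.037,0,0,0],[-0.012,0,-0.037,0,0,0],[-0.006,0,-0.015,0,0,0]]'
python3 to.py .589 .117 .0315 -87.4
python3 -m jog '[[0,0,0,0,0,0],[0,0,0,0,0,0]]'
python3 to.py .589 .117 .0315 -87.4
```

```text
time: 16.28
ee_pos: [0.5748, 0.0829, 0.0858]
eef_rot: [0.01, -0.706, 0.709, -0.004]
ft_force: [-1.3, 1.1, -4.7]
width: 0.0395
t 16.28 pos [0.5748 0.0829 0.0858] w 0.0395 F [-1.3  1.1 -4.7]
turn [-0.24 -1.5   0.47] shift(tool now) [-0.0153  0.054  -0.0341] shift(tool after turn) [-0.0157  0.0543 -0.0334] |d| 0.066
time: 16.45
ee_pos: [0.5739, 0.0896, 0.0845]
eef_rot: [0.013, -0.707, 0.707, -0.006]
ft_force: [-1.1, -0.9, -5.5]
width: 0.0394
t 16.45 pos [0.5739 0.0896 0.0845] w 0.0394 F [-1.1 -0.9 -5.5]
turn [-0.06 -1.02  0.59] shift(tool now) [-0.0164  0.0528 -0.027 ] shift(tool after turn) [-0.0163  0.053  -0.0267] |d| 0.062
```

```bash
python3 -m jog '[[-0.008,0,-0.013,0,-1,0.5],[-0.008,0.01,-0.013,0,0,0],[0,0.015,0,0,0,0],[0,0.01,0,0,0,0],[0,0,0,0,0,0],[0,0,0,0,0,0]]'
python3 to.py .589 .117 .0315 -87.4
```

```text
time: 16.95
ee_pos: [0.5873, 0.1089, 0.0454]
eef_rot: [0.016, -0.705, 0.709, -0.011]
ft_force: [0.9, -0.6, -4.4]
width: 0.0397
t 16.95 pos [0.5873 0.1089 0.0454] w 0.0397 F [ 0.9 -0.6 -4.4]
turn [-0.35 -0.37  0.4 ] shift(tool now) [-0.0021  0.0138 -0.0081] shift(tool after turn) [-0.002   0.0139 -0.008 ] |d| 0.016
```

```bash
python3 -m jog '[[-0.002,0.004,-0.008,-0.3,-0.3,0.4],[0,0.005,0,0,0,0],[0,0.003,0,0,0,0],[0,0,0,0,0,0],[0,0,0,0,0,0]]'
python3 to.py .589 .117 .0315 -87.4
```

```text
time: 17.37
ee_pos: [0.5897, 0.1148, 0.0335]
eef_rot: [0.014, -0.706, 0.708, -0.015]
ft_force: [-0.1, -0.5, -5.2]
width: 0.0396
t 17.37 pos [0.5897 0.1148 0.0335] w 0.0396 F [-0.1 -0.5 -5.2]
turn [-0.1  -0.25 -0.11] shift(tool now) [ 0.0006  0.002  -0.0022] shift(tool after turn) [ 0.0006  0.002  -0.0022] |d| 0.003
```

```bash
python3 -m jog '[[0,0.002,-0.002,0,0,0],[0,0.001,0,0,0,0],[0,0.001,0,0,0,0],[0,0,0,0,0,0]]'
python3 to.py .589 .117 .0315 -87.4
```

```text
time: 17.7
ee_pos: [0.5901, 0.117, 0.0319]
eef_rot: [0.013, -0.706, 0.708, -0.016]
ft_force: [-0.3, -0.2, -4.9]
width: 0.0397
t 17.70 pos [0.5901 0.117  0.0319] w 0.0397 F [-0.3 -0.2 -4.9]
turn [-0.17 -0.26 -0.18] shift(tool now) [ 0.0011  0.0004 -0.    ] shift(tool after turn) [ 0.0011  0.0004 -0.    ] |d| 0.001
```

```bash
python3 -m jog '[[0.001,0.001,0,0,0,0],[0,0.001,0,0,0,0],[0,0,0,0,0,0]]'
python3 -m jog '[[0,0,0,0,0,0],[0,0,0,0,0,0],[0,0,0,0,0,0],[0,0,0,0,0,0],[0,-0.025,0,0,0,0],[0,-0.03,0,0,0,0],[0,-0.02,0.02,0,-3.3,0],[0,0,0.035,0,-3.3,0],[0.003,0,0.036,0,0,0],[0.003,0,0.036,0,0,0],[0.003,0,0.036,0,0,0],[0.003,0,0.036,0,0,0]]' 0.4
python3 to.py .576 -.238 .10 -80.8
```

```text
time: 17.95
ee_pos: [0.59, 0.1172, 0.0317]
eef_rot: [0.013, -0.706, 0.708, -0.016]
ft_force: [0.1, -0.1, -4.7]
width: 0.0393
time: 18.95
ee_pos: [0.6085, -0.0748, 0.1135]
eef_rot: [-0.059, 0.705, -0.703, 0.069]
ft_force: [0.2, -0.2, 0.5]
width: 0.0609
t 18.95 pos [ 0.6085 -0.0748  0.1135] w 0.0609 F [ 0.2 -0.2  0.5]
turn [ 0.07  1.19 -0.83] shift(tool now) [0.0616 0.0125 0.1547] shift(tool after turn) [0.0582 0.0135 0.1559] |d| 0.167
```

```bash
python3 -m jog '[[0.012,0,0.035,0,1.2,-0.8],[0.012,0,0.035,0,0,0],[0.012,0,0.035,0,0,0],[0.012,0.005,0.035,0,0,0],[0.008,0.01,0.014,0,0,0],[0,0.01,0,0,0,0],[0,0,0,0,0,0],[0,0,0,0,0,0]]'
python3 to.py .576 -.238 .010 -80.8
python3 - <<'E'
from h import *
for n in('scene','top'):
    c=shot(n,n+'5.png'); print(n); P=cloud(c); z=P[...,2]; X,Y=P[...,0],P[...,1]
    m=(z>.036)&(abs(X-.588)<.06)&(abs(Y-.117)<.04); print('c',rect(P,m),np.median(z[m]))
    m=(z>.02)&(z<.027)&(abs(X-.576)<.06)&(abs(Y+.238)<.035); print('b',rect(P,m),np.median(z[m]))
E
```

```text
time: 19.62
ee_pos: [0.5766, -0.2555, 0.0882]
eef_rot: [0.05, -0.704, 0.706, -0.053]
ft_force: [0.3, -0.1, -0.7]
width: 0.0612
t 19.62 pos [ 0.5766 -0.2555  0.0882] w 0.0612 F [ 0.3 -0.1 -0.7]
turn [-0.21 -0.83 -0.21] shift(tool now) [-0.0017  0.0782 -0.0177] shift(tool after turn) [-0.0022  0.0782 -0.0173] |d| 0.080
scene
c (array([0.5874, 0.1163]), array([70.7, 44.1]), 2.1, 419) 0.04362197777609119
b (array([ 0.5759, -0.2374]), array([70.4, 40.7]), 8.7, 458) 0.023900370915997213
top
c (array([0.5875, 0.1153]), array([68.1, 39.9]), 1.3, 389) 0.04393507800658138
b (array([0., 0.]), array([0., 0.]), 0.0, 0) nan
  return _methods._mean(a, axis=axis, dtype=dtype,
  ret = ret.dtype.type(ret / rcount)
```

```bash
python3 -m jog '[[-0.001,0.012,-0.009,0,-0.8,0],[-0.001,0.015,-0.009,0,0,0],[0,0.018,0,0,0,0],[0,0.008,0,0,0,0],[0,0,0,0,0,0]]'
python3 to.py .576 -.238 .010 -80.8
```

```text
time: 20.13
ee_pos: [0.5805, -0.2254, 0.0346]
eef_rot: [0.059, -0.704, 0.705, -0.066]
ft_force: [-0.1, 0.3, -0.1]
width: 0.0606
t 20.13 pos [ 0.5805 -0.2254  0.0346] w 0.0606 F [-0.1  0.3 -0.1]
turn [-0.17  0.92 -0.56] shift(tool now) [0.0069 0.0245 0.0115] shift(tool after turn) [0.0065 0.0246 0.0117] |d| 0.028
```

```bash
python3 -m jog '[[0.006,0.005,0.009,0,0.9,-0.5],[0,0.008,0,0,0,0],[0,0,0,0,0,0]]'
python3 to.py .576 -.238 .010 -80.8
```

```text
time: 20.38
ee_pos: [0.5769, -0.234, 0.0214]
eef_rot: [0.057, -0.704, 0.706, -0.058]
ft_force: [-0.1, 0.3, -0.9]
width: 0.0612
t 20.38 pos [ 0.5769 -0.234   0.0214] w 0.0612 F [-0.1  0.3 -0.9]
turn [-0.16  0.14 -0.07] shift(tool now) [0.0016 0.0114 0.0038] shift(tool after turn) [0.0016 0.0114 0.0038] |d| 0.012
```

```bash
python3 -m jog '[[0.001,0.006,0.003,0,0,0],[0,0.005,0,0,0,0],[0,0.001,0,0,0,0]]'
python3 to.py .576 -.238 .010 -80.8
python3 -m jog '[[0,0,0,0,0,0],[0,0,0,0,0,0],[0,0,0,0,0,0],[0,0,0,0,0,0],[0,0,0,0,0,0],[0,0,0,0,0,0],[0,0,0,0,0,0]]' -1 40
python3 to.py .5875 .1165 .055 -87.4
```

```text
time: 20.63
ee_pos: [0.577, -0.2388, 0.0093]
eef_rot: [0.056, -0.703, 0.706, -0.058]
ft_force: [0.2, 0.9, 0.1]
width: 0.0607
t 20.63 pos [ 0.577  -0.2388  0.0093] w 0.0607 F [0.2 0.9 0.1]
turn [-0.24  0.04 -0.15] shift(tool now) [ 0.0008 -0.0007 -0.0009] shift(tool after turn) [ 0.0008 -0.0007 -0.0009] |d| 0.001
time: 21.22
ee_pos: [0.577, -0.239, 0.0094]
eef_rot: [0.056, -0.703, 0.706, -0.058]
ft_force: [1.5, -0.4, -1.5]
width: 0.0393
t 21.22 pos [ 0.577  -0.239   0.0094] w 0.0393 F [ 1.5 -0.4 -1.5]
turn [-0.23  6.62 -0.19] shift(tool now) [-0.0674 -0.0469 -0.349 ] shift(tool after turn) [-0.0266 -0.0456 -0.3546] |d| 0.359
```

```bash
python3 -m jog '[[0,-0.02,0,0,0,0],[0,-0.035,0,0,0,0],[-0.003,-0.035,-0.02,0,3.3,0],[-0.003,0,-0.037,0,3.3,0],[-0.003,0,-0.037,0,0,0],[-0.003,0,-0.037,0,0,0],[-0.003,0,-0.037,0,0,0],[-0.003,0,-0.037,0,0,0],[-0.003,0,-0.037,0,0,0],[-0.003,0,-0.037,0,0,0],[-0.003,0,-0.025,0,0,0],[0,0,0,0,0,0]]'
python3 to.py .588 .1165 .0505 -87.4
```

```text
time: 22.22
ee_pos: [0.5818, 0.076, 0.0977]
eef_rot: [0.013, -0.706, 0.708, -0.009]
ft_force: [-0.2, -0.1, -4.4]
width: 0.0402
t 22.22 pos [0.5818 0.076  0.0977] w 0.0402 F [-0.2 -0.1 -4.4]
turn [-0.13 -0.81  0.33] shift(tool now) [-0.0077  0.047  -0.0404] shift(tool after turn) [-0.008   0.0472 -0.0402] |d| 0.063
```

```bash
python3 -m jog '[[-0.004,0,-0.018,0,-0.8,0.3],[-0.003,0,-0.018,0,0,0],[0,0,0,0,0,0],[0,0.01,0,0,0,0],[0,0.01,0,0,0,0],[0,0,0,0,0,0],[0,0,0,0,0,0]]'
python3 to.py .588 .1165 .0505 -87.4
```

```text
time: 22.8
ee_pos: [0.5845, 0.1133, 0.0723]
eef_rot: [0.02, -0.705, 0.708, -0.015]
ft_force: [1.0, 0.1, -4.3]
width: 0.0395
t 22.80 pos [0.5845 0.1133 0.0723] w 0.0395 F [ 1.   0.1 -4.3]
turn [-0.23  0.23  0.36] shift(tool now) [-0.0038  0.0218 -0.0031] shift(tool after turn) [-0.0037  0.0218 -0.0031] |d| 0.022
```

```bash
python3 -m jog '[[-0.004,0.006,-0.003,-0.2,0.2,0.3],[0,0.008,0,0,0,0],[0,0.004,0,0,0,0],[0,0,0,0,0,0],[0,0,0,0,0,0]]'
python3 to.py .588 .1165 .0505 -87.4
```

```text
time: 23.22
ee_pos: [0.5885, 0.1134, 0.0512]
eef_rot: [0.015, -0.706, 0.707, -0.014]
ft_force: [0.3, -0.1, -4.8]
width: 0.0395
t 23.22 pos [0.5885 0.1134 0.0512] w 0.0395 F [ 0.3 -0.1 -4.8]
turn [-0.08 -0.23  0.13] shift(tool now) [ 0.0004  0.0007 -0.0031] shift(tool after turn) [ 0.0004  0.0007 -0.0031] |d| 0.003
```

```bash
python3 -m jog '[[0,0,-0.003,0,0,0],[0,0,-0.001,0,0,0],[0,0.001,0,0,0,0],[0,0.001,0,0,0,0],[0,0,0,0,0,0]]'
python3 to.py .588 .1165 .0495 -87.4
```

```text
time: 23.63
ee_pos: [0.5888, 0.1182, 0.05]
eef_rot: [0.015, -0.707, 0.707, -0.014]
ft_force: [0.2, 0.6, -3.9]
width: 0.0396
t 23.63 pos [0.5888 0.1182 0.05  ] w 0.0396 F [ 0.2  0.6 -3.9]
turn [-0.07 -0.22  0.06] shift(tool now) [0.0009 0.0005 0.0017] shift(tool after turn) [0.0009 0.0005 0.0017] |d| 0.002
```

```bash
python3 -m jog '[[0,0.001,0,0,0,0],[0,0,0,0,0,0]]'
python3 -m jog '[[0,0,0,0,0,0],[0,0,0,0,0,0],[0,0,0,0,0,0],[0,0,0,0,0,0],[0,-0.025,0,0,0,0],[0,-0.03,0,0,0,0],[0,-0.03,0.01,0,-5,0],[0.01,0,0.03,0,-5,0],[0.022,0,0.031,0,0,0],[0.022,0,0.031,0,0,0],[0.022,0,0.031,0,0,0],[0.022,0,0.031,0,0,0]]' 0.4
python3 to.py .474 -.1655 .10 -77.3
```

```text
time: 23.8
ee_pos: [0.5891, 0.1184, 0.0496]
eef_rot: [0.015, -0.706, 0.707, -0.015]
ft_force: [0.0, -0.0, -4.6]
width: 0.0398
time: 24.8
ee_pos: [0.5276, -0.0578, 0.1414]
eef_rot: [-0.082, 0.703, -0.701, 0.089]
ft_force: [1.3, -1.7, 0.2]
width: 0.0609
t 24.80 pos [ 0.5276 -0.0578  0.1414] w 0.0609 F [ 1.3 -1.7  0.2]
turn [ 0.16  1.14 -0.58] shift(tool now) [0.0782 0.0403 0.0919] shift(tool after turn) [0.076  0.0414 0.0933] |d| 0.127
```

```bash
python3 -m jog '[[0.025,0.005,0.03,0,1.1,-0.6],[0.025,0.01,0.03,0,0,0],[0.02,0.015,0.025,0,0,0],[0,0.01,0,0,0,0],[0,0,0,0,0,0],[0,0,0,0,0,0],[0,0,0,0,0,0]]'
python3 to.py .474 -.1655 .009 -77.3
python3 - <<'E'
from h import *
for n in('scene','top'):
    c=shot(n,n+'6.png'); print(n); P=cloud(c); z=P[...,2]; X,Y=P[...,0],P[...,1]
    m=(z>.056)&(abs(X-.588)<.06)&(abs(Y-.117)<.04); print('b',rect(P,m),np.median(z[m]))
E
```

```text
time: 25.38
ee_pos: [0.4739, -0.1704, 0.1024]
eef_rot: [0.073, -0.702, 0.705, -0.074]
ft_force: [-0.8, -0.5, 0.3]
width: 0.061
t 25.38 pos [ 0.4739 -0.1704  0.1024] w 0.0610 F [-0.8 -0.5  0.3]
turn [-0.23 -0.76 -0.11] shift(tool now) [-0.0009  0.0934 -0.0052] shift(tool after turn) [-0.0012  0.0934 -0.0048] |d| 0.094
scene
b (array([0.5884, 0.1192]), array([70.5, 44.6]), 2.3, 432) 0.0638314903128177
top
b (array([0.5881, 0.1171]), array([69.3, 40.2]), 2.3, 404) 0.06373869724135722
```

```bash
python3 -m jog '[[-0.001,0.02,-0.005,0,-0.7,0],[0,0.025,0,0,0,0],[0,0.02,0,0,0,0],[0,0.01,0,0,0,0],[0,0,0,0,0,0],[0,0,0,0,0,0]]'
python3 to.py .474 -.1655 .009 -77.3
```

```text
time: 25.98
ee_pos: [0.4813, -0.1598, 0.0297]
eef_rot: [0.078, -0.7, 0.704, -0.086]
ft_force: [0.4, 0.5, 0.1]
width: 0.0611
t 25.98 pos [ 0.4813 -0.1598  0.0297] w 0.0611 F [0.4 0.5 0.1]
turn [-0.42  0.63 -0.62] shift(tool now) [0.0087 0.0206 0.0037] shift(tool after turn) [0.0084 0.0207 0.004 ] |d| 0.023
```

```bash
python3 -m jog '[[0.008,0.006,0.004,-0.4,0.6,-0.6],[0,0.006,0,0,0,0],[0,0.004,0,0,0,0],[0,0,0,0,0,0]]'
python3 to.py .474 -.1655 .009 -77.3
```

```text
time: 26.32
ee_pos: [0.4761, -0.1666, 0.0155]
eef_rot: [0.077, -0.702, 0.704, -0.079]
ft_force: [-0.3, 0.1, 0.1]
width: 0.0608
t 26.32 pos [ 0.4761 -0.1666  0.0155] w 0.0608 F [-0.3  0.1  0.1]
turn [-0.15 -0.02 -0.16] shift(tool now) [ 0.0018  0.0065 -0.0016] shift(tool after turn) [ 0.0018  0.0065 -0.0016] |d| 0.007
```

```bash
python3 -m jog '[[0.001,0.005,0,0,0,0],[0,0.003,0,0,0,0],[0,0.001,0,0,0,0],[0,0,0,0,0,0]]'
python3 to.py .474 -.1655 .009 -77.3
python3 -m jog '[[0,0,0,0,0,0],[0,0,0,0,0,0],[0,0,0,0,0,0],[0,0,0,0,0,0],[0,0,0,0,0,0],[0,0,0,0,0,0]]' -1 40
python3 to.py .5895 .117 .0695 -87.4
```

```text
time: 26.65
ee_pos: [0.4754, -0.1673, 0.0061]
eef_rot: [0.076, -0.702, 0.704, -0.079]
ft_force: [-0.3, 0.0, -0.0]
width: 0.0608
t 26.65 pos [ 0.4754 -0.1673  0.0061] w 0.0608 F [-0.3  0.  -0. ]
turn [-0.19 -0.06 -0.21] shift(tool now) [ 0.001  -0.0029 -0.0021] shift(tool after turn) [ 0.001  -0.0029 -0.0021] |d| 0.004
time: 27.15
ee_pos: [0.4756, -0.1669, 0.0063]
eef_rot: [0.077, -0.702, 0.704, -0.079]
ft_force: [0.3, -0.2, -1.4]
width: 0.0397
t 27.15 pos [ 0.4756 -0.1669  0.0063] w 0.0397 F [ 0.3 -0.2 -1.4]
turn [-0.16 10.07 -0.23] shift(tool now) [-0.1737 -0.0634 -0.2518] shift(tool after turn) [-0.1267 -0.0632 -0.2785] |d| 0.312
```

```bash
python3 -m jog '[[0,-0.02,0,0,0,0],[0,-0.035,0,0,0,0],[0,-0.04,-0.01,0,5,0],[-0.01,-0.02,-0.033,0,5,0],[-0.018,0,-0.036,0,0,0],[-0.018,0,-0.036,0,0,0],[-0.018,0,-0.036,0,0,0],[-0.018,0,-0.036,0,0,0],[-0.018,0,-0.036,0,0,0],[-0.015,0,-0.02,0,0,0],[0,0,0,0,0,0],[0,0,0,0,0,0]]'
python3 to.py .5895 .117 .067 -87.4
```

```text
time: 28.15
ee_pos: [0.5755, 0.0898, 0.123]
eef_rot: [-0.011, 0.707, -0.707, 0.009]
ft_force: [-0.6, -0.5, -3.6]
width: 0.0398
t 28.15 pos [0.5755 0.0898 0.123 ] w 0.0398 F [-0.6 -0.5 -3.6]
turn [ 0.04 -0.98  0.13] shift(tool now) [-0.0149  0.056  -0.0268] shift(tool after turn) [-0.0152  0.056  -0.0266] |d| 0.064
```

```bash
python3 -m jog '[[-0.008,0,-0.012,0,-0.9,0],[-0.007,0,-0.012,0,0,0],[0,0.012,0,0,0,0],[0,0.015,0,0,0,0],[0,0.005,0,0,0,0],[0,0,0,0,0,0],[0,0,0,0,0,0]]'
python3 to.py .5895 .117 .067 -87.4
```

```text
time: 28.73
ee_pos: [0.5868, 0.1071, 0.0856]
eef_rot: [0.017, -0.705, 0.709, -0.011]
ft_force: [0.3, -0.5, -3.6]
width: 0.0395
t 28.73 pos [0.5868 0.1071 0.0856] w 0.0395 F [ 0.3 -0.5 -3.6]
turn [-0.24 -0.36  0.5 ] shift(tool now) [-0.0033  0.0185 -0.0098] shift(tool after turn) [-0.0032  0.0186 -0.0097] |d| 0.021
```

```bash
python3 -m jog '[[-0.003,0,-0.009,0,-0.3,0.5],[0,0,0,0,0,0],[0,0.006,0,0,0,0],[0,0.006,0,0,0,0],[0,0.002,0,0,0,0],[0,0,0,0,0,0],[0,0,0,0,0,0]]'
python3 to.py .5895 .117 .067 -87.4
```

```text
time: 29.32
ee_pos: [0.5903, 0.1152, 0.0717]
eef_rot: [0.014, -0.705, 0.709, -0.016]
ft_force: [0.4, 0.2, -3.7]
width: 0.0395
t 29.32 pos [0.5903 0.1152 0.0717] w 0.0395 F [ 0.4  0.2 -3.7]
turn [-0.3  -0.16 -0.17] shift(tool now) [ 0.0007  0.0047 -0.0019] shift(tool after turn) [ 0.0007  0.0047 -0.0019] |d| 0.005
```

```bash
python3 -m jog '[[0,0.003,-0.002,-0.2,0,0],[0,0.002,0,0,0,0],[0,0.001,0,0,0,0],[0,0,0,0,0,0]]'
python3 to.py .5895 .117 .067 -87.4
```

```text
time: 29.65
ee_pos: [0.5907, 0.1173, 0.0665]
eef_rot: [0.014, -0.706, 0.708, -0.016]
ft_force: [1.3, 0.6, -4.2]
width: 0.0393
t 29.65 pos [0.5907 0.1173 0.0665] w 0.0393 F [ 1.3  0.6 -4.2]
turn [-0.11 -0.17 -0.22] shift(tool now) [ 0.0012 -0.0005  0.0003] shift(tool after turn) [ 0.0012 -0.0005  0.0003] |d| 0.001
```

```bash
python3 -m jog '[[0,0.001,0,0,0,0],[0,0,0,0,0,0]]'
python3 -m jog '[[0,0,0,0,0,0],[0,0,0,0,0,0],[0,0,0,0,0,0],[0,0,0,0,0,0],[0,-0.025,0,0,0,0],[0,-0.035,0,0,0,0],[0,-0.04,0,0,0,0],[0,-0.04,0,0,0,0],[0,-0.04,0,0,0,0],[0,-0.04,-0.01,0,0,0],[0,-0.03,-0.03,0,0,0],[0,0,-0.035,0,0,0]]' 0.4
python3 -m jog '[[0,0,-0.037,0,0,0],[0,0,-0.037,0,0,0],[0,0,-0.037,0,0,0],[0,0,-0.037,0,0,0],[0,0,-0.025,0,0,0],[0,0,0,0,0,0],[0,0,0,0,0,0]]'
python3 to.py .575 .378 .231 -87.4
python3 - <<'E'
from h import *
for n in('scene','top'):
    c=shot(n,n+'7.png'); print(n); P=cloud(c); z=P[...,2]; X,Y=P[...,0],P[...,1]
    m=(z>.072)&(abs(X-.588)<.06)&(abs(Y-.117)<.045); print('a',rect(P,m),np.median(z[m]))
    hsv=cv2.cvtColor(c['image'],cv2.COLOR_RGB2HSV); mm=(abs(z-.02)<.006)&(hsv[...,0]<35)&(hsv[...,1]>90)&(abs(X-.588)<.06)&(Y>.085)&(Y<.15)
    print('scribe',rect(P,mm))
    br=(hsv[...,0]>12)&(hsv[...,0]<32)&(hsv[...,1]>130)&(z>.2)&(z<.3)&(Y>.3)&(Y<.45); print('bar',br.sum(), (rect(P,br),np.percentile(z[br],[5,50,95])) if br.any() else '')
a=cv2.resize(np.load('pics/scene7.npz')['image'][0:190,170:360],(400,400),interpolation=2);b=cv2.resize(np.load('pics/top7.npz')['image'][130:280,80:230],(400,400),interpolation=2)
cv2.imwrite('pics/v7.png',np.hstack([a,b])[:,:,::-1])
E
```

```text
time: 29.82
ee_pos: [0.5909, 0.1174, 0.0665]
eef_rot: [0.013, -0.706, 0.708, -0.017]
ft_force: [-0.7, 0.3, -3.2]
width: 0.04
time: 30.82
ee_pos: [0.5877, 0.1846, 0.3247]
eef_rot: [0.009, -0.706, 0.708, -0.011]
ft_force: [0.5, 1.2, -0.1]
width: 0.0605
time: 31.4
ee_pos: [0.5807, 0.3729, 0.3276]
eef_rot: [-0.009, 0.708, -0.706, 0.014]
ft_force: [0.5, -0.3, 0.6]
width: 0.0613
t 31.40 pos [0.5807 0.3729 0.3276] w 0.0613 F [ 0.5 -0.3  0.6]
turn [ 0.12 -0.73 -0.46] shift(tool now) [ 0.0063  0.0966 -0.0051] shift(tool after turn) [ 0.0055  0.0966 -0.0054] |d| 0.097
scene
a (array([0.5898, 0.1168]), array([71.1, 43.6]), -0.8, 443) 0.07962454680505243
scribe (array([0.5856, 0.1161]), array([80. , 46.2]), 3.7, 48)
bar 81 ((array([0.5979, 0.3751]), array([55.1, 10.1]), 11.3, 81), array([0.2463276 , 0.25056867, 0.2553188 ]))
top
a (array([0.5883, 0.1164]), array([68.7, 40.2]), 1.4, 421) 0.07978381139402588
scribe (array([0.5789, 0.0995]), array([87.2, 37.9]), -25.5, 20)
bar 15 ((array([0.5325, 0.3742]), array([8.8, 8.6]), -1.6, 15), array([0.24957673, 0.25420338, 0.25713879]))
```

View pics/v7.png

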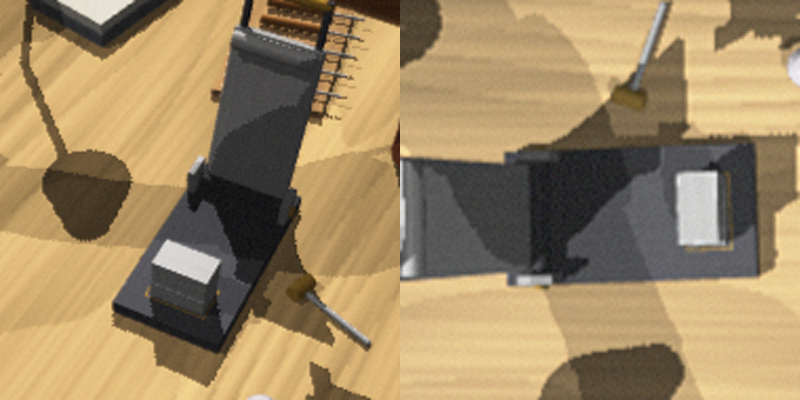

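```bash
python3 -m jog '[[0.005,0.01,-0.005,0,-0.7,-0.4],[0,0.025,0,0,0,0],[0,0.025,0,0,0,0],[0,0.015,0,0,0,0],[0,0,0,0,0,0],[0,0,0,0,0,0]]' 0.03
python3 to.py .575 .378 .233 -87.4
```

```text
time: 32.0
ee_pos: [0.5786, 0.3689, 0.2495]
eef_rot: [-0.011, 0.707, -0.707, 0.014]
ft_force: [0.2, 0.1, 1.3]
width: 0.0452
t 32.00 pos [0.5786 0.3689 0.2495] w 0.0452 F [0.2 0.1 1.3]
turn [-0.   -0.58 -0.2 ] shift(tool now) [ 0.0033  0.0165 -0.0092] shift(tool after turn) [ 0.0031  0.0165 -0.0092] |d| 0.019
```

```bash
python3 -m jog '[[0.003,0.003,-0.01,0,-0.5,-0.2],[0,0.006,0,0,0,0],[0,0.004,0,0,0,0],[0,0.001,0,0,0,0],[0,0,0,0,0,0]]'
python3 to.py .575 .378 .233 -87.4
python3 -m jog '[[0,0,0,0,0,0],[0,0,0,0,0,0],[0,0,0,0,0,0],[0,0,0,0,0,0],[0,0,0,0,0,0],[0,0,0,0,0,0],[0,0,0,0,0,0],[0,0,0,0,0,0]]' -1 20
python3 to.py .575 .378 .233 -87.4
```

```text
time: 32.42
ee_pos: [0.5762, 0.3792, 0.2375]
eef_rot: [-0.014, 0.708, -0.706, 0.016]
ft_force: [0.6, 1.0, 0.4]
width: 0.0448
t 32.42 pos [0.5762 0.3792 0.2375] w 0.0448 F [0.6 1.  0.4]
turn [ 0.11 -0.14 -0.17] shift(tool now) [0.0013 0.0045 0.0011] shift(tool after turn) [0.0013 0.0045 0.0011] |d| 0.005
time: 33.08
ee_pos: [0.5766, 0.3784, 0.2389]
eef_rot: [-0.013, 0.707, -0.707, 0.016]
ft_force: [0.3, 1.5, -0.0]
width: 0.0112
t 33.08 pos [0.5766 0.3784 0.2389] w 0.0112 F [ 0.3  1.5 -0. ]
turn [ 0.05 -0.19 -0.24] shift(tool now) [0.0016 0.0059 0.0003] shift(tool after turn) [0.0016 0.0059 0.0003] |d| 0.006
```

```bash
python3 -m jog '[[0,-0.004,0.0112,0,0,0],[0,-0.004,0.0112,0,0,0],[0,-0.0028,0.0115,0,0,0],[0,-0.0028,0.0115,0,0,0],[0,-0.0017,0.0118,0,0,0],[0,-0.0017,0.0118,0,0,0],[0,-0.0005,0.0118,0,0,0],[0,-0.0005,0.0118,0,0,0],[0,0.0007,0.0118,0,0,0],[0,0.0018,0.0118,0,0,0]]'
python3 to.py .582 .238 .252 -87.4
```

```text
time: 33.92
ee_pos: [0.5817, 0.2649, 0.2578]
eef_rot: [-0.013, 0.714, -0.7, 0.022]
ft_force: [0.4, 4.3, 0.9]
width: 0.0116
t 33.92 pos [0.5817 0.2649 0.2578] w 0.0116 F [0.4 4.3 0.9]
turn [ 1.07  0.3  -0.73] shift(tool now) [0.0012 0.0053 0.0269] shift(tool after turn) [0.001  0.0058 0.0268] |d| 0.027
```

```bash
python3 -m jog '[[0,0.0025,0.0117,1,0,-0.5],[0,0.0025,0.0117,0,0,0],[0,0.0035,0.0115,0,0,0],[0,0.0035,0.0115,0,0,0],[0,0.0047,0.0111,0,0,0],[0,0.0047,0.0111,0,0,0],[0,0.0057,0.0106,0,0,0],[0,0.0057,0.0106,0,0,0],[0,0.0065,0.0101,0,0,0],[0,0.0065,0.0101,0,0,0]]'
python3 to.py .586 .152 .212 -87.4
```

```text
time: 34.75
ee_pos: [0.5865, 0.1441, 0.2102]
eef_rot: [0.017, -0.706, 0.707, -0.019]
ft_force: [2.1, 4.6, -4.1]
width: 0.0108
t 34.75 pos [0.5865 0.1441 0.2102] w 0.0108 F [ 2.1  4.6 -4.1]
turn [-0.08  0.3  -0.18] shift(tool now) [ 0.0001 -0.0018 -0.0079] shift(tool after turn) [ 0.0002 -0.0018 -0.0079] |d| 0.008
```

```bash
python3 -m jog '[[0,0.0078,0.009,0,0,0],[0,0.0082,0.0086,0,0,0],[0,0.0082,0.0086,0,0,0],[0,0.009,0.0077,0,0,0],[0,0.009,0.0077,0,0,0],[0,0.0097,0.0068,0,0,0],[0,0.0097,0.0068,0,0,0]]'
python3 to.py .589 .0812 .137 -87.4
```

```text
time: 35.33
ee_pos: [0.589, 0.0823, 0.141]
eef_rot: [0.017, -0.707, 0.707, -0.018]
ft_force: [2.1, 6.3, -2.5]
width: 0.011
t 35.33 pos [0.589  0.0823 0.141 ] w 0.0110 F [ 2.1  6.3 -2.5]
turn [-0.05  0.28 -0.08] shift(tool now) [0.0001 0.004  0.0011] shift(tool after turn) [0.0001 0.004  0.0011] |d| 0.004
```

```bash
python3 -m jog '[[0,0.005,0.003,0,0,0],[0,0.005,0.0025,0,0,0],[0,0.004,0.002,0,0,0],[0,0.004,0.0015,0,0,0],[0,0.003,0.001,0,0,0],[0,0.002,0.001,0,0,0]]'
python3 to.py .589 .0688 .1144 -87.4
python3 -m jog '[[0,0.002,0.001,0,0,0],[0,0.002,0.001,0,0,0],[0,0,0,0,0,0]]'
python3 to.py .589 .0688 .1144 -87.4
```

```text
time: 35.83
ee_pos: [0.59, 0.0693, 0.1148]
eef_rot: [0.017, -0.707, 0.707, -0.018]
ft_force: [-9.4, 4.0, 28.2]
width: 0.011
t 35.83 pos [0.59   0.0693 0.1148] w 0.0110 F [-9.4  4.  28.2]
turn [-0.02  0.26 -0.07] shift(tool now) [0.0011 0.0004 0.0004] shift(tool after turn) [0.0011 0.0004 0.0004] |d| 0.001
time: 36.08
ee_pos: [0.59, 0.0695, 0.1155]
eef_rot: [0.018, -0.707, 0.707, -0.02]
ft_force: [1.2, 0.7, -3.7]
width: 0.0111
t 36.08 pos [0.59   0.0695 0.1155] w 0.0111 F [ 1.2  0.7 -3.7]
turn [-0.06  0.41 -0.16] shift(tool now) [0.001  0.0011 0.0007] shift(tool after turn) [0.001  0.0011 0.0007] |d| 0.002
```

```bash
python3 -m jog '[[0,0,0,0,0,0],[0,0,0,0,0,0],[0,0,0,0,0,0],[0,0,0,0,0,0],[0,0,0,0,0,0],[0,0,0,0,0,0],[0,-0.02,0,0,0,0],[0,-0.03,0,0,0,0],[0,-0.03,0,0,0,0],[0,-0.02,0.02,0,0,0],[0,0,0.035,0,0,0]]' -0.05
python3 -m jog '[[0.009,0,0.036,0,0,0],[0.009,0,0.036,0,0,0],[0.009,0,0.036,0,0,0],[0.009,0,0.036,0,0,0],[0.009,0,0.036,0,0,0],[0.009,0,0.03,0,0,0],[0,0,0,0,0,0],[0,0,0,0,0,0]]'
python3 - <<'E'
from h import *
for n in('scene','top'):
    c=shot(n,n+'8.png'); print(n); P=cloud(c); z=P[...,2]; X,Y=P[...,0],P[...,1]
    near=(abs(X-.58)<.05)
    for y0 in np.arange(.04,.32,.02):
        k=near&(abs(X-.58)<.02)&(abs(Y-y0)<.004)
        if k.sum(): print('%.2f:%.3f'%(y0,np.median(z[k])),end=' ')
    print()
    hsv=cv2.cvtColor(c['image'],cv2.COLOR_RGB2HSV)
    sp=(z>.005)&(z<.013)&(abs(X-.49)<.12)&(abs(Y+.385)<.09)&(hsv[...,1]<90); print('screwplate',rect(P,sp))
    hd=(z>.037)&(z<.05)&(abs(X-.49)<.12)&(abs(Y+.389)<.09); print('head',P[hd].mean(0),rect(P,hd))
st()
a=cv2.resize(np.load('pics/scene8.npz')['image'][50:200,180:330],(400,400),interpolation=2);b=cv2.resize(np.load('pics/top8.npz')['image'][130:280,100:250],(400,400),interpolation=2)
cv2.imwrite('pics/v8.png',np.hstack([a,b])[:,:,::-1])
E
```

```text
time: 37.0
ee_pos: [0.5902, 0.02, 0.2175]
eef_rot: [0.024, -0.706, 0.707, -0.022]
ft_force: [0.4, -0.2, -0.1]
width: 0.0412
time: 37.67
ee_pos: [0.5469, -0.2108, 0.2197]
eef_rot: [0.02, -0.705, 0.708, -0.02]
ft_force: [0.7, 2.1, -0.1]
width: 0.0411
scene
0.04:0.000 0.06:0.001 0.08:0.020 0.10:0.047 0.12:0.112 0.14:0.106 0.16:0.099 0.18:0.091 0.20:0.084 0.22:0.077 0.24:0.070 0.26:0.063 0.28:0.057 
screwplate (array([ 0.4904, -0.3883]), array([81.7, 58.9]), -10.2, 966)
head [ 0.49149546 -0.38906879  0.04146722] (array([ 0.4911, -0.389 ]), array([20.2, 20.2]), 59.8, 104)
top
0.04:-0.000 0.06:0.001 0.10:0.077 0.12:0.112 0.14:0.106 0.16:0.099 0.18:0.091 0.20:0.084 0.22:0.077 0.24:0.070 0.26:0.063 0.28:0.057 0.30:0.048 0.32:0.020 
screwplate (array([0., 0.]), array([0., 0.]), 0.0, 0)
head [nan nan nan] (array([0., 0.]), array([0., 0.]), 0.0, 0)
{'time': np.float64(37.767), 'joint_positions': array([ 0.833,  0.318, -0.672,  1.546,  0.205,  1.347, -1.373]), 'ee_pos': array([ 0.547, -0.21 ,  0.22 ]), 'eef_rot': array([ 0.02 , -0.705,  0.708, -0.021]), 'ft_force': array([0.891, 1.128, 0.013]), 'width': np.float64(0.041)}
[[-0.998  0.     0.058]
 [-0.058 -0.004 -0.998]
 [-0.    -1.     0.004]]<stdin>:11: RuntimeWarning: Mean of empty slice.
  ret = um.true_divide(
```

View pics/v8.png

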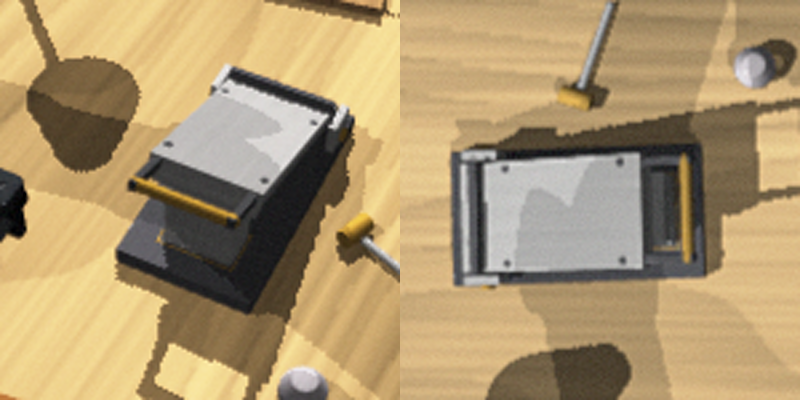

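```bash
python3 -m jog '[[0,0,0,0,6.5,0],[0,0.01,0.02,0,6.5,0],[0.004,0.02,0.035,0,0.7,0],[0.004,0.025,0.035,0,0,0],[0.004,0.025,0.035,0,0,0],[0.004,0.02,0.035,0,0,0],[0.003,0.01,0.02,0,0,0],[0,0,0,0,0,0],[0,0,0,0,0,0]]'
python3 to.py .491 -.389 .016 -100.4
python3 - <<'E'
from h import *
for n in('scene','top'):
    c=shot(n,n+'9.png'); print(n); P=cloud(c); z=P[...,2]; X,Y=P[...,0],P[...,1]
    hsv=cv2.cvtColor(c['image'],cv2.COLOR_RGB2HSV)
    sp=(z>.005)&(z<.013)&(abs(X-.49)<.12)&(abs(Y+.385)<.09)&(hsv[...,1]<90); print('screwplate',rect(P,sp))
    hd=(z>.037)&(z<.05)&(abs(X-.49)<.12)&(abs(Y+.389)<.09); print('head',P[hd].mean(0),rect(P,hd))
E
```

```text
time: 38.52
ee_pos: [0.5075, -0.3737, 0.1071]
eef_rot: [0.061, 0.705, -0.705, -0.056]
ft_force: [0.4, 1.0, 0.8]
width: 0.0417
t 38.52 pos [ 0.5075 -0.3737  0.1071] w 0.0417 F [0.4 1.  0.8]
turn [ 0.05  0.88 -0.45] shift(tool now) [0.0144 0.091  0.0179] shift(tool after turn) [0.0134 0.0911 0.0181] |d| 0.094
scene
screwplate (array([ 0.4908, -0.3884]), array([80.9, 59. ]), -10.3, 924)
head [ 0.4915085  -0.38894118  0.04138933] (array([ 0.4906, -0.3894]), array([20.9, 19.5]), 34.0, 101)
top
screwplate (array([ 0.4535, -0.3802]), array([53.9,  9.4]), 70.6, 33)
head [nan nan nan] (array([0., 0.]), array([0., 0.]), 0.0, 0)<stdin>:6: RuntimeWarning: Mean of empty slice.
  ret = um.true_divide(
```

```bash
python3 -m jog '[[0.007,0,0.009,0,0.9,-0.4],[0.007,0.01,0.009,0,0,0],[0,0.015,0,0,0,0],[0,0.01,0,0,0,0],[0,0,0,0,0,0],[0,0,0,0,0,0]]'
python3 to.py .4908 -.389 .016 -100.4
```

```text
time: 39.12
ee_pos: [0.4937, -0.3856, 0.0745]
eef_rot: [-0.064, -0.704, 0.705, 0.059]
ft_force: [0.4, 0.0, 0.4]
width: 0.0412
t 39.12 pos [ 0.4937 -0.3856  0.0745] w 0.0412 F [0.4 0.  0.4]
turn [-0.1   0.45 -0.39] shift(tool now) [0.0027 0.0585 0.0037] shift(tool after turn) [0.0022 0.0585 0.0038] |d| 0.059
```

```bash
python3 -m jog '[[0.003,0,0.004,0,0.4,-0.4],[0,0.01,0,0,0,0],[0,0.015,0,0,0,0],[0,0.007,0,0,0,0],[0,0,0,0,0,0],[0,0,0,0,0,0]]'
python3 to.py .4908 -.389 .016 -100.4
```

```text
time: 39.62
ee_pos: [0.4901, -0.3894, 0.0401]
eef_rot: [-0.064, -0.703, 0.705, 0.064]
ft_force: [-0.2, -0.2, -0.3]
width: 0.0415
t 39.62 pos [ 0.4901 -0.3894  0.0401] w 0.0415 F [-0.2 -0.2 -0.3]
turn [-0.12  0.05 -0.  ] shift(tool now) [-0.0006  0.0241 -0.0006] shift(tool after turn) [-0.0006  0.0241 -0.0005] |d| 0.024
```

```bash
python3 -m jog '[[0,0.01,0,0,0,0],[0,0.01,0,0,0,0],[0,0.004,0,0,0,0],[0,0,0,0,0,0],[0,0,0,0,0,0]]'
python3 to.py .4908 -.389 .016 -100.4
python3 -m jog '[[0,0,0,0,0,0],[0,0,0,0,0,0],[0,0,0,0,0,0],[0,0,0,0,0,0],[0,0,0,0,0,0],[0,0,0,0,0,0]]' -1 30
python3 to.py .4908 -.389 .10 -100.4
```

```text
time: 40.03
ee_pos: [0.4902, -0.3891, 0.0131]
eef_rot: [-0.063, -0.704, 0.705, 0.064]
ft_force: [1.0, 0.3, -0.1]
width: 0.0414
t 40.03 pos [ 0.4902 -0.3891  0.0131] w 0.0414 F [ 1.   0.3 -0.1]
turn [-0.09  0.08  0.01] shift(tool now) [-0.0006 -0.0029 -0.0002] shift(tool after turn) [-0.0006 -0.0029 -0.0002] |d| 0.003
time: 40.53
ee_pos: [0.4906, -0.3894, 0.014]
eef_rot: [-0.064, -0.703, 0.705, 0.063]
ft_force: [0.7, -0.9, -2.2]
width: 0.0217
t 40.53 pos [ 0.4906 -0.3894  0.014 ] w 0.0217 F [ 0.7 -0.9 -2.2]
turn [-0.13  0.07 -0.05] shift(tool now) [-0.0002 -0.086  -0.0002] shift(tool after turn) [-0.0001 -0.086  -0.0004] |d| 0.086
```

```bash
python3 -m jog '[[0,-0.02,0,0,0,0],[0,-0.035,0,0,0,0],[0,-0.04,0,0,0,0],[0,-0.04,0,0,-4.5,0],[0,-0.04,-0.01,0,-4.5,0],[0,-0.025,-0.03,0,-4,0],[-0.006,0,-0.036,0,0,0],[-0.006,0,-0.036,0,0,0],[-0.006,0,-0.036,0,0,0],[-0.006,0,-0.036,0,0,0],[-0.006,0,-0.036,0,0,0],[-0.006,0,-0.036,0,0,0]]' -1 40
python3 to.py .5804 .2735 .22 -87.4
```

```text
time: 41.53
ee_pos: [0.5111, -0.1299, 0.2189]
eef_rot: [0.018, -0.707, 0.707, -0.012]
ft_force: [0.3, -0.0, -2.4]
width: 0.0209
t 41.53 pos [ 0.5111 -0.1299  0.2189] w 0.0209 F [ 0.3 -0.  -2.4]
turn [-0.01 -0.19  0.48] shift(tool now) [-0.0861 -0.0019 -0.4001] shift(tool after turn) [-0.0875 -0.0011 -0.3998] |d| 0.409
```

```bash
python3 -m jog '[[-0.0085,0,-0.037,0,0,0.4],[-0.0085,0,-0.037,0,0,0],[-0.0085,0,-0.037,0,0,0],[-0.0085,0,-0.037,0,0,0],[-0.0085,0,-0.037,0,0,0],[-0.0085,0,-0.037,0,0,0],[-0.0085,0,-0.037,0,0,0],[-0.0085,0,-0.037,0,0,0],[-0.008,0,-0.036,0,0,0],[-0.005,0,-0.02,0,0,0],[0,0,0,0,0,0],[0,0,0,0,0,0]]'
python3 to.py .5804 .2735 .18 -87.4 -19.47 2.6
```

```text
time: 42.53
ee_pos: [0.5712, 0.2519, 0.2144]
eef_rot: [0.02, -0.706, 0.708, -0.015]
ft_force: [-0.5, -0.7, -3.2]
width: 0.0209
t 42.53 pos [0.5712 0.2519 0.2144] w 0.0209 F [-0.5 -0.7 -3.2]
turn [19.38  0.38  0.35] shift(tool now) [-0.0106  0.0342 -0.0212] shift(tool after turn) [-0.0102  0.0253 -0.0314] |d| 0.042
```

```bash
python3 -m jog '[[-0.002,0,-0.004,4,0,0],[-0.002,0,-0.005,4,0,0],[-0.002,0,-0.005,4,0,0],[-0.002,0,-0.005,4,0,0],[-0.002,0,-0.005,3.4,0,0],[0,0,0,0,0,0],[0,0,0,0,0,0],[0,0,0,0,0,0]]'
python3 to.py .5804 .2735 .1261 -87.4 -19.47 2.6
```

```text
time: 43.2
ee_pos: [0.583, 0.2657, 0.2091]
eef_rot: [0.014, -0.569, 0.822, -0.013]
ft_force: [-0.8, 0.4, -4.6]
width: 0.021
t 43.20 pos [0.583  0.2657 0.2091] w 0.0210 F [-0.8  0.4 -4.6]
turn [-1.12 -0.28  0.6 ] shift(tool now) [ 0.0016  0.0749 -0.0366] shift(tool after turn) [ 0.0022  0.0756 -0.0351] |d| 0.083
```

```bash
python3 -m jog '[[0.001,0,-0.012,-1.1,-0.3,0.6],[0.001,0.015,-0.012,0,0,0],[0,0.02,-0.011,0,0,0],[0,0.02,0,0,0,0],[0,0.01,0,0,0,0],[0,0,0,0,0,0],[0,0,0,0,0,0],[0,0,0,0,0,0]]'
python3 to.py .5812 .2568 .0789 -87.4 -19.47 2.6
python3 - <<'E'
from h import *
for n in('scene','top'): shot(n,n+'10.png')
a=cv2.resize(np.load('pics/scene10.npz')['image'][50:170,200:320],(400,400),interpolation=2);b=cv2.resize(np.load('pics/top10.npz')['image'][150:250,100:200],(400,400),interpolation=2)
cv2.imwrite('pics/v10.png',np.hstack([a,b])[:,:,::-1])
E
```

```text
time: 43.87
ee_pos: [0.5822, 0.2731, 0.1312]
eef_rot: [0.009, -0.581, 0.814, -0.016]
ft_force: [0.5, -0.4, -2.9]
width: 0.021
t 43.87 pos [0.5822 0.2731 0.1312] w 0.0210 F [ 0.5 -0.4 -2.9]
turn [ 0.51 -0.58 -0.06] shift(tool now) [ 0.0018  0.0548 -0.0016] shift(tool after turn) [ 0.0017  0.0547 -0.0021] |d| 0.055
```

View pics/v10.png

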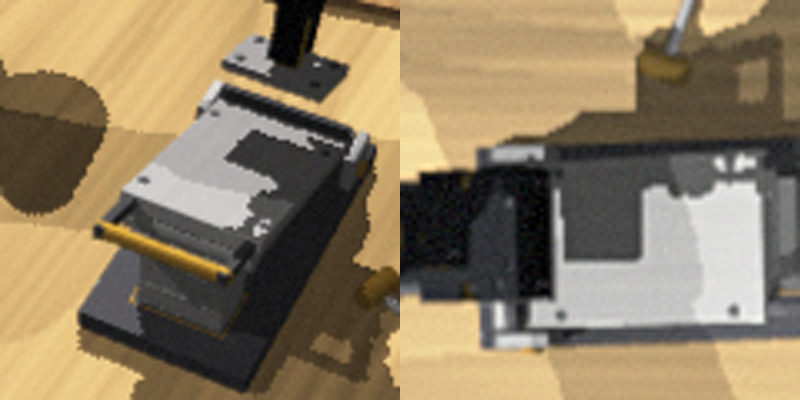

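```bash
cat >> h.py <<'E'
SE=np.array([.580,.2832,.0547]); t_=.3398; th=np.radians(2.6)
ex=np.array([np.cos(th),np.sin(th),0]); yh=np.array([-np.sin(th),np.cos(th),0]); ey=yh*np.cos(t_)-np.array([0,0,np.sin(t_)]); ez=yh*np.sin(t_)+np.array([0,0,np.cos(t_)])
def seat(P): return (P-SE)@np.stack([ex,ey,ez],1)
E
python3 -m jog '[[0.001,0.01,-0.002,0.5,-0.5,0],[0.001,0.015,0,0,0,0],[0,0.01,0,0,0,0],[0,0,0,0,0,0],[0,0,0,0,0,0]]'
python3 to.py .5812 .2568 .0789 -87.4 -19.47 2.6
python3 - <<'E'
from h import *
s=r.read_state(); print('tcp seat',seat(s['ee_pos']))
for n in('scene','top'):
    c=shot(n,n+'11.png'); Q=seat(cloud(c)); z=Q[...,2]
    hsv=cv2.cvtColor(c['image'],cv2.COLOR_RGB2HSV)
    m=(z>.018)&(z<.05)&(abs(Q[...,0])<.06)&(Q[...,1]>-.08)&(Q[...,1]<.03)&(hsv[...,2]>55)
    if m.sum()>50:
        q=Q[m]; print(n,m.sum(),rect(Q,m),np.percentile(q[:,2],[10,50,90]))
        k=abs(z-np.median(q[:,2]))<.006; k&=m
        A=np.c_[Q[k][:,:2],np.ones(k.sum())]; print('plane',np.linalg.lstsq(A,Q[k][:,2],rcond=None)[0])
    # rail & plate edges check of seat frame
    pl=(abs(z)<.003)&(abs(Q[...,0])<.09)&(Q[...,1]<.02)&(Q[...,1]>-.2)&(hsv[...,1]<60); print('face',rect(Q,pl), np.median(z[pl]))
E
```

```text
time: 44.38
ee_pos: [0.5818, 0.2655, 0.0984]
eef_rot: [0.011, -0.578, 0.816, -0.021]
ft_force: [-0.1, 0.3, -4.1]
width: 0.0211
t 44.38 pos [0.5818 0.2655 0.0984] w 0.0211 F [-0.1  0.3 -4.1]
turn [ 0.13 -0.01 -0.38] shift(tool now) [0.0011 0.0213 0.0017] shift(tool after turn) [0.001  0.0213 0.0017] |d| 0.021
tcp seat [ 0.00097833 -0.03130786  0.03530128]
scene 202 (array([ 0.001 , -0.0315]), array([80.2, 66.1]), -0.8, 202) [0.02498173 0.0292778  0.03073881]
plane [-0.00571538  0.03667459  0.03032041]
face (array([ 0.0003, -0.0901]), array([218.4, 133.7]), -89.6, 1595) 0.00039948881400008585
face (array([-0.0025, -0.0896]), array([219.7, 131.8]), 89.8, 1951) -9.807614968087948e-05
```

```bash
python3 - <<'E'
from h import *
for n in('scene8','top8'):
    c=dict(np.load(f'pics/{n}.npz')); Q=seat(cloud(c)); k=abs(Q[...,0])<.03
    for lo,hi in((-.195,-.165),(-.012,.012)):
        q=Q[k&(Q[...,1]>lo)&(Q[...,1]<hi)&(abs(Q[...,2])<.03)]; q=q[q[:,1].argsort()]
        b=np.round(np.arange(lo,hi,.002),4); print(n,[(v,round(float(np.median(q[abs(q[:,1]-v)<.001][:,2])),3)) for v in b if (abs(q[:,1]-v)<.001).any()])
    f=(abs(Q[...,2])<.004)&(Q[...,1]>-.17)&(Q[...,1]<-.02)&(abs(Q[...,0])<.08)&(c['image'].min(2)>70); print('x range',np.percentile(Q[f][:,0],[1,99]))
E
python3 -m jog '[[0.001,0.01,0,0,0,-0.3],[0,0.006,0,0,0,0],[0,0.002,0,0,0,0],[0,0,0,0,0,0],[0,0,0,0,0,0]]'
python3 to.py .5812 .2568 .0789 -87.4 -19.47 2.6
```

```text
scene8 [(np.float64(-0.183), -0.003), (np.float64(-0.181), -0.005), (np.float64(-0.179), -0.007), (np.float64(-0.177), -0.013), (np.float64(-0.175), -0.018), (np.float64(-0.173), -0.017), (np.float64(-0.171), 0.0), (np.float64(-0.169), 0.001), (np.float64(-0.167), 0.001)]
scene8 [(np.float64(-0.012), 0.0), (np.float64(-0.01), 0.0), (np.float64(-0.008), 0.001), (np.float64(-0.006), 0.0), (np.float64(-0.004), 0.001), (np.float64(-0.002), 0.003), (np.float64(0.0), 0.006), (np.float64(0.002), 0.005), (np.float64(0.004), 0.01), (np.float64(0.006), 0.01), (np.float64(0.008), 0.011), (np.float64(0.01), 0.009)]
x range [-0.05513324  0.05256134]
top8 [(np.float64(-0.183), -0.006), (np.float64(-0.181), -0.005), (np.float64(-0.179), -0.006), (np.float64(-0.177), -0.019), (np.float64(-0.175), -0.0), (np.float64(-0.173), -0.0), (np.float64(-0.171), 0.0), (np.float64(-0.169), -0.0), (np.float64(-0.167), 0.0)]
top8 [(np.float64(-0.012), 0.0), (np.float64(-0.01), 0.0), (np.float64(-0.008), 0.0), (np.float64(-0.006), -0.0), (np.float64(-0.004), 0.0), (np.float64(-0.002), 0.004), (np.float64(0.0), 0.005), (np.float64(0.002), 0.008), (np.float64(0.004), 0.011), (np.float64(0.006), 0.011), (np.float64(0.008), 0.009), (np.float64(0.01), 0.007)]
x range [-0.05556283  0.0516888 ]
time: 44.9
ee_pos: [0.5817, 0.2598, 0.0811]
eef_rot: [0.012, -0.579, 0.815, -0.019]
ft_force: [0.8, 0.3, -3.7]
width: 0.0206
t 44.90 pos [0.5817 0.2598 0.0811] w 0.0206 F [ 0.8  0.3 -3.7]
turn [ 0.21 -0.04 -0.14] shift(tool now) [0.0006 0.0031 0.0021] shift(tool after turn) [0.0006 0.0031 0.0021] |d| 0.004
```

```bash
python3 -m jog '[[0,0.002,0.001,0,0,0],[0,0.001,0,0,0,0],[0,0,0,0,0,0],[0,0,0,0,0,0]]'
python3 to.py .5812 .2568 .0789 -87.4 -19.47 2.6
```

```text
time: 45.23
ee_pos: [0.582, 0.258, 0.079]
eef_rot: [0.012, -0.579, 0.815, -0.02]
ft_force: [-0.1, -0.2, -3.8]
width: 0.0211
t 45.23 pos [0.582 0.258 0.079] w 0.0211 F [-0.1 -0.2 -3.8]
turn [ 0.24 -0.05 -0.18] shift(tool now) [0.0009 0.0004 0.001 ] shift(tool after turn) [0.0009 0.0004 0.001 ] |d| 0.001
```

```bash
python3 -m jog '[[0,0.001,0,0,0,0],[0,0.001,0,0,0,0],[0,0,0,0,0,0]]'
python3 -m jog '[[0,0.001,0,0,0,0],[0,0,0,0,0,0],[0,0,0,0,0,0]]'
python3 to.py .5812 .2568 .0789 -87.4 -19.47 2.6
```

```text
time: 45.48
ee_pos: [0.5822, 0.2582, 0.0789]
eef_rot: [0.011, -0.579, 0.815, -0.02]
ft_force: [0.2, -0.1, -3.5]
width: 0.021
time: 45.73
ee_pos: [0.5824, 0.2584, 0.0787]
eef_rot: [0.011, -0.579, 0.815, -0.021]
ft_force: [-0.6, 1.0, -1.3]
width: 0.0209
t 45.73 pos [0.5824 0.2584 0.0787] w 0.0209 F [-0.6  1.  -1.3]
turn [ 0.31 -0.06 -0.34] shift(tool now) [0.0013 0.0003 0.0015] shift(tool after turn) [0.0013 0.0003 0.0015] |d| 0.002
```

```bash
python3 -m jog '[[0,0.002,0,0,0,0],[0,0.002,0,0,0,0]]'
python3 to.py .5812 .2568 .0789 -87.4 -19.47 2.6
```

```text
time: 45.9
ee_pos: [0.5825, 0.2584, 0.0784]
eef_rot: [0.01, -0.58, 0.815, -0.021]
ft_force: [-6.4, 0.3, 16.4]
width: 0.0209
t 45.90 pos [0.5825 0.2584 0.0784] w 0.0209 F [-6.4  0.3 16.4]
turn [ 0.34 -0.08 -0.46] shift(tool now) [0.0014 0.     0.0016] shift(tool after turn) [0.0014 0.     0.0016] |d| 0.002
```

```bash
python3 -m jog '[[0,-0.001,0,0,0,0],[0,0,0,0,0,0],[0,0,0,0,0,0],[0,0,0,0,0,0],[0,0,0,0,0,0]]' -0.25
python3 -m jog '[[0,-0.01,0,0,0,0],[0,-0.02,0,0,0,0],[0,-0.03,0,0,0,0],[0,-0.03,0,0,0,0],[0,-0.03,0,0,0,0],[0,-0.035,0,-4,0,0],[0,-0.035,0.03,-4,0,0],[0,-0.02,0.037,-4,0,0],[0,0,0.037,-4,0,0],[0,0,0.037,-3.5,0,0],[0,0,0.037,0,0,0],[0.01,0,0.035,0,0,0]]'
python3 -m jog '[[0.02,0,0.035,0,0,0],[0.02,0,0.035,0,0,0],[0.02,0,0.035,0,0,0],[0.02,0,0.035,0,0,0],[0.01,0,0.02,0,0,0],[0,0,0,0,0,0],[0,0,0,0,0,0]]'
python3 - <<'E'
from h import *
for n in('scene','top'):
    c=shot(n,n+'12.png'); C=cloud(c); Q=seat(C); z=Q[...,2]; X,Y,Z=C[...,0],C[...,1],C[...,2]
    m=(abs(z-.008)<.003)&(abs(Q[...,0])<.06)&(Q[...,1]>-.08)&(Q[...,1]<-.003); print(n,'plate',m.sum(),rect(Q,m))
    k=m&(Q[...,1]<-.01); A=np.c_[Q[k][:,:2],np.ones(k.sum())]; print('plane',np.linalg.lstsq(A,Q[k][:,2],rcond=None)[0])
    h=(abs(z-.042)<.005)&(abs(Q[...,0])<.06)&(abs(Q[...,1]+.03)<.05); print('head',Q[h].mean(0),h.sum())
    m=(Z>.02)&(Z<.03)&(abs(X-.563)<.05)&(abs(Y+.15)<.04); print('old',rect(C,m),np.median(Z[m]))
    m=(abs(z)<.003)&(abs(Q[...,0])<.05)&(Q[...,1]<-.08)&(Q[...,1]>-.16); A=np.c_[Q[m][:,:2],np.ones(m.sum())]; print('face',np.linalg.lstsq(A,z[m],rcond=None)[0])
a=cv2.resize(np.load('pics/scene12.npz')['image'][50:200,180:330],(400,400),interpolation=2);b=cv2.resize(np.load('pics/top12.npz')['image'][130:280,100:250],(400,400),interpolation=2)
cv2.imwrite('pics/v12.png',np.hstack([a,b])[:,:,::-1]); st()
E
```

```text
time: 46.32
ee_pos: [0.5833, 0.2585, 0.0798]
eef_rot: [0.009, -0.58, 0.814, -0.022]
ft_force: [0.3, -0.1, 0.5]
width: 0.0325
time: 47.32
ee_pos: [0.5766, 0.1214, 0.3102]
eef_rot: [-0.021, 0.715, -0.698, 0.028]
ft_force: [1.7, -0.4, 0.0]
width: 0.0328
time: 47.9
ee_pos: [0.4923, -0.0595, 0.3089]
eef_rot: [-0.014, 0.714, -0.7, 0.023]
ft_force: [-0.1, 1.2, 0.5]
width: 0.0324
scene plate 319 (array([ 0.0013, -0.0339]), array([80.9, 59.3]), 2.0, 319)
plane [-0.00062721  0.01042481  0.00873633]
head [ 0.00187813 -0.03416632  0.04146137] 42
old (array([ 0.564 , -0.1499]), array([70.4, 41.2]), 9.4, 539) 0.025578662106477114
face [ 0.00059756 -0.00304082  0.00012003]
top plate 471 (array([ 0.0049, -0.0336]), array([88.3, 62.2]), -0.8, 471)
plane [0.00098124 0.00888547 0.00835504]
head [ 6.23603456e-05 -3.39166680e-02  4.13670981e-02] 58
old (array([ 0.564 , -0.1512]), array([69.4, 40.1]), 10.3, 366) 0.02548062746249692
face [0.0002301  0.00148842 0.00027   ]
{'time': np.float64(48.0), 'joint_positions': array([ 0.816,  0.055, -0.795,  1.623,  0.018,  1.467, -1.496]), 'ee_pos': array([ 0.493, -0.058,  0.309]), 'eef_rot': array([-0.015,  0.714, -0.699,  0.024]), 'ft_force': array([-0.03 ,  0.638, -0.167]), 'width': np.float64(0.033)}
[[-0.998  0.013  0.055]
 [-0.055  0.021 -0.998]
 [-0.014 -1.    -0.021]]
```

View pics/v12.png

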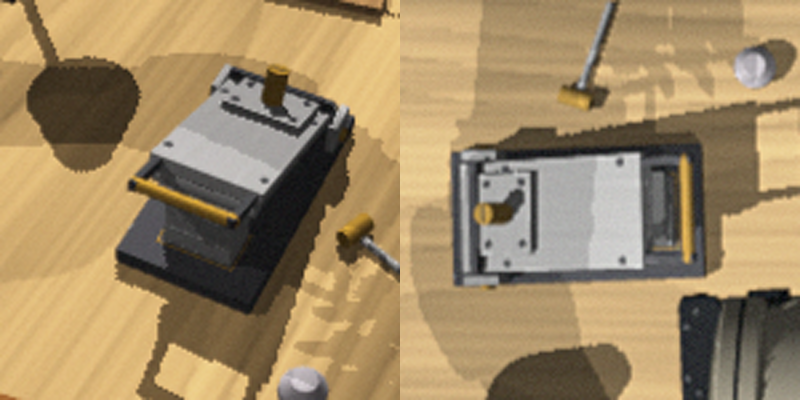

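```bash
python3 - <<'E'
from h import *
c=dict(np.load('pics/scene12.npz')); C=cloud(c); A=np.array([.587,.1168,0]); q=C-A; x=q@ex; y=q@yh; z=C[...,2]
for lo,hi,n in((.025,.042,'c'),(.046,.062,'b'),(.066,.076,'a')):
    m=(z>lo)&(z<hi)&(abs(x)<.055)&(y<-.005)&(y>-.032); p=np.percentile
    ym=np.median(y[m]); f=m&(abs(y-ym)<.003); s=np.polyfit(x[f],y[f],1)
    print(n,m.sum(),'front y med %.4f (expect -.020) slope %.3f x range'%(ym,s[0]),p(x[m],[2,98]))
E
```

```text
c 118 front y med -0.0186 (expect -.020) slope -0.007 x range [-0.03327931  0.03510294]
b 115 front y med -0.0176 (expect -.020) slope 0.001 x range [-0.03124191  0.03593082]
a 66 front y med -0.0186 (expect -.020) slope -0.008 x range [-0.02986767  0.03704388]
```

```bash
python3 -c "
from bench import r
print(r.close_job())"
```

```text
the job is handed in; nothing more can be done
None
```

The job is handed in, at about 48 s of the 192 s allowed. `close_job` gives no verdict, so what follows rests on my own camera checks.

**What I did**
- Swung the hinged plate up and back by its bar to the 1.9 rad stop. The grip slackened briefly on the way, but the bar stayed between the fingers.
- Moved the old block to the free corner of the wooden board.
- Stacked the three blocks that were there on the spot: 24 mm at the bottom, then 20 mm, then 16 mm.
- Lowered the plate onto the stack and laid the screw plate at the stop rail.

**Last checks**
- **Stack:** all three blocks are square and within about 2–3 mm of the spot's centre (limit 12 mm). The top stood at 80 mm before lowering.
- **Plate:** its slope was about 19.3–19.5°, which fits the roller resting on 60 mm of blocks. I did not measure the contact force itself. It touched down with a brief 28 N at the wrist, and the blocks did not shift.
- **Old block:** flat on the board at about (0.564, −0.150), with its top at 25.5 mm.
- **Screw plate:** flat to about 0.01 rad, square to about 2°, and within 2–5 mm of the rail's middle.
- **Gap at the rail:** the screw plate's head is about 34 mm up the slope from the rail foot, where touching would be 30 mm. Its long edge therefore stands roughly 3–4 mm off the rail instead of tight against it. That is inside the 10 mm allowed, so I left it.
- **Disagreements between the views:** they differed by 1–3 mm on the scribed spot, the top of the stack and the screw plate's x position.
- **Other items:** the hammer and weight showed no visible change in the last pictures. The dish was last measured in place partway through, and I never went near it. The arm was clear of everything at hand-in.

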